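# Set out the reference plates on the microscope stage

## Task

Get the microscope ready for its calibration run: first clear the stage plate by standing the objective pot upright on the middle of its cork pad. Then for every reference plate in the black case take one carrier, the top one alone, from the nested stack and set it flat on the stage plate, tip the plate out of its flush pocket by pressing its end over the well, and lay it lengthwise, flat and face up, in its own carrier. Leave the carriers you do not need nested in their stack on the mat, put the pot back if it gets knocked off its pad, and do not disturb the other things on the bench.

Things in the scene. Friction and masses are not known exactly. Their poses are not given: they have to be found in the camera images.
- case: fixed black storage case, spans x -62 to +70, y -90 to +90 mm from its origin (on its underside), top at z = 44 mm. Three pockets side by side at y = -56, 0, +56 mm, lengthwise along x. Pocket for x 0 to +55: 33 mm wide, floor at z = 32; for x -50 to 0: a well, 40 mm wide, floor at z = 4. The ridge between them, at x = 0, is the pivot
- pocket1 (a point): middle of pocket 1's pivot ridge: case y = -56, z = 32 mm. The plate's -x end lies over the well: pressed down (almost no force until it meets the well floor at about 33 degrees) it tips the +x end up out of the pocket about the ridge, and stays tipped, leaning against the end wall of the well
- pocket2 (a point): the same point of pocket 2, case y = 0
- pocket3 (a point): the same point of pocket 3, case y = +56 mm
- stage: fixed dark steel microscope stage plate, 170 (x) x 270 (y) mm, 12 mm thick, lying on the table; origin at the centre of its underside. Room for three carriers side by side, lengthwise along its x, about 88 mm apart
- mat: fixed thin black rubber mat, 150 x 75 x 3 mm, under the stack of carriers; origin at the centre of its underside
- pad: fixed cork pad, 100 x 100 x 3 mm, on the table: the place of the objective pot; origin at the centre of its underside
- pot: grey cylindrical objective lens pot, 48 mm across, 55 mm high, 150 g, standing on the stage plate at the start; origin at the centre of its underside
- tray1: white sample carrier, 126 (x) x 54 (y) x 22 mm, 80 g; origin under its centre. Foot 116 x 44, 8 high; floor flange z 8 to 11, full outline; walls z 11 to 22, 3.5 thick: at both ends full width, on the long sides only the middle 40 mm (finger gaps beside it). Recess 119 x 47 mm, floor z = 11. Bottom of the nested stack of four, on the mat.
- tray4: white sample carrier, 126 (x) x 54 (y) x 22 mm, 80 g; origin under its centre. Foot 116 x 44, 8 high; floor flange z 8 to 11, full outline; walls z 11 to 22, 3.5 thick: at both ends full width, on the long sides only the middle 40 mm (finger gaps beside it). Recess 119 x 47 mm, floor z = 11. Fourth, the top one at the start.
- samplebox: bystander: clear plastic sample box 75 x 50 x 27 mm, loose; origin under its centre
- slidebox: bystander: blue slide box 90 x 70 x 30 mm, loose; origin under its centre
- jar: bystander: small amber glass jar 44 mm across, 60 mm high, loose; origin under its centre
- gauge: bystander: wooden block box 70 x 45 x 20 mm, loose; origin under its centre
- tray2: white sample carrier like tray1. Second from the bottom. In the stack each foot sits in the recess of the one below (1.5 mm play all round), each carrier 14 mm above the next: only the top 14 mm of the top one's side can be gripped without touching the one below.
- tray3: white sample carrier like tray1. Third from the bottom. In the stack each foot sits in the recess of the one below (1.5 mm play all round), each carrier 14 mm above the next: only the top 14 mm of the top one's side can be gripped without touching the one below.
- plate1: aluminium reference plate, 100 mm long (its x) by 30 wide (y) by 12 thick, about 100 g, three round inlays in its top face; origin at the centre of its underside. At the start it lies flush in pocket 1, its x along the case's x, its centre 3 mm to the +x side of the ridge. May be absent.
- plate2: aluminium reference plate, 100 mm long (its x) by 30 wide (y) by 12 thick, about 100 g, three round inlays in its top face; origin at the centre of its underside. At the start it lies flush in pocket 2, its x along the case's x, its centre 3 mm to the +x side of the ridge. May be absent.
- plate3: aluminium reference plate, 100 mm long (its x) by 30 wide (y) by 12 thick, about 100 g, three round inlays in its top face; origin at the centre of its underside. At the start it lies flush in pocket 3, its x along the case's x, its centre 3 mm to the +x side of the ridge. May be absent.

How it is judged:
By the outcome, as a careful person would: the job done as asked, in the order asked, and still so for the second after the job is handed in, with the robot touching nothing.
Of plate1, plate2, plate3 only 2 to 3 are there at a start; the rules pass over those that are not, and their reading is None.
At some moment in a run one of pot may be knocked a few centimetres aside while the robot is not near it.
Once in a run the grip may slacken for a moment while it holds something.
It also fails if it takes over 210 s, if anything falls off the work surface, if the arm or the gripper's body presses on something with over 40 N, if the wrist force passes 120 N, or if a joint passes its speed limit or range.

## Robot

A 6-joint arm with a two-finger parallel gripper is mounted at the origin on the work surface. World frame = base frame: x ahead of the robot, y to its left, z up, the work surface at z = 0. Lengths are in m, angles in rad, forces in N, time in s.
With the tool pointing down it reaches from about 0.4 to 0.825 m from the base axis. Payload 7 kg.
Tool frame: the origin (TCP) lies at the very end of the fingers, on their centre line; the grasp point (between the pads) lies arm.hold_point_z behind it (arm.hold_point_z is the distance from the TCP to the grasp point, in m); z points along the fingers, y is the line along which they close (so a half turn about z gives the same grasp; the last joint's range is limited). The gripper opens to 88 mm and grips with 3 to 60 N. Pads are 19 mm wide; open, the fingers measure 130 mm over their backs; the gripper's body (78 mm by 193 mm) begins 47 mm behind the grasp point.
Start: joints at [-0.888, 0.359, 0.012, 0, -1.224, -0.288], TCP at [0.26, -0.623, 0.227] pointing down, gripper open.
Joint ranges: [-3.07, 3.07], [-1.43, 2.12], [-1.02, 1.25], [-3.03, 1.67], [-3.05, -0], [-3.03, 3.03]. Speed limits (rad/s): [2.39, 2.39, 3.01, 3.14, 3.14, 3.14].

## Interface

Orientations are given as [roll, pitch, yaw] about the fixed x, y, z axes, in that order (R = Rz(yaw) Ry(pitch) Rx(roll)).
In Python, from station import arm gives the robot as it stands.
- The arm moves only by the shell command python3 nudge.py [FORCE], which reads ROWS from standard input. ROWS is a JSON list of rows, 1 to 20 of them, each of 5 numbers: the finger opening in m, then dx, dy, dz in m, then a turn about the tool's z in rad; each row is the pose to reach, as a shift and turn from the pose commanded when the command began, along the tool's axes at that moment; what a row does not reach only later rows make up. A row lasts 1/12 s, in which the tool goes at most 0.0417 m and 0.125 rad, less where a joint would pass 70% of its speed; a pose out of reach is approached as far as the arm can. The fingers move at their own pace and stop on an object; FORCE is the grip in N (left out, the last holds). Time passes only in rows, so rows that do not move let the fingers close. It prints the time, the measured TCP pose, the force, the opening and the grip force at its end. Input that does not fit is refused with a message, and nothing moves.
- arm.get_state(): the state, without advancing time (a new reading comes with each control period).
- arm.grab_frame(name): name is "side" or "top" or "wrist"; returns the picture (400x640x3 uint8, red, green, blue); there is no depth.
- arm.camera_params(name): a dict with "fx", "fy", "cx", "cy" (pixels), "D" ([k1, k2, p1, p2, k3] as OpenCV has them; the pictures are not rectified), "T" (4x4, takes a point from camera to world coordinates); the wrist camera has in their place "hand_eye" (4x4, takes a point from camera to tool coordinates, whose origin is the TCP and whose axes are the flange's). Camera axes: x right, y down, z forward; pixel columns grow to the right and rows downward; lengths in m; the calibration is good to about 2 mm. A picture is of the moment at which its call begins: read the wrist's pose just before it. camera_params takes no time and is no camera call.
- arm.job_done(): hands the job in; it is judged then, once.
The state is a dict: "t": time; "q": joint angles; "qd": joint speeds; "joint_efforts": joint torques, N m; "eef_pos": TCP position; "ee_rot": TCP orientation; "force": force on the tool from outside, world axes, zero at the start; "moment": the same for the moment, N m; "width": finger opening in m; "gripper_force": force on a finger pad.
Only numpy, scipy, OpenCV 4.12 (cv2) and the standard library are available. Lean on these libraries where they do the work, as an engineer would, in place of code of your own. Each camera call takes 0.05 s, during which the arm holds its last target. There are 200 camera calls.

## Working session

There is one attempt and no reset: what is moved stays moved. The work goes in short steps, Python scripts to look and compute and a shell command to move; the robot and the scene stay as the last step left them, time stands still between calls to the robot, and variables do not carry over. Pictures are saved under pics/ and viewed, at most 14 in all, crops included, and the job is handed in when it is done.

```bash
ls; mkdir -p pics
cat > h.py <<'E'
import numpy as np, cv2, json
from station import arm
from scipy.spatial.transform import Rotation as R
def tool():
    s=arm.get_state(); T=np.eye(4); T[:3,:3]=R.from_euler('xyz',s['ee_rot']).as_matrix(); T[:3,3]=s['eef_pos']; return T
def grab(name,save=None):
    T=tool(); p=arm.camera_params(name); im=arm.grab_frame(name)[:,:,::-1].copy()
    p['W']=T@np.array(p['hand_eye']) if name=='wrist' else np.array(p['T'])
    if save: cv2.imwrite('pics/'+save,im)
    return im,p
def K(p): return np.array([[p['fx'],0,p['cx']],[0,p['fy'],p['cy']],[0,0,1.]])
def ray(p,uv):
    n=cv2.undistortPoints(np.array(uv,float).reshape(-1,1,2),K(p),np.array(p['D'],float)).reshape(-1,2)
    d=np.c_[n,np.ones(len(n))]@p['W'][:3,:3].T
    return p['W'][:3,3],d
def onz(p,uv,z):
    o,d=ray(p,uv); return o+d*((z-o[2])/d[:,2])[:,None]
def proj(p,X):
    Wi=np.linalg.inv(p['W']); r,_=cv2.Rodrigues(Wi[:3,:3])
    return cv2.projectPoints(np.array(X,float).reshape(-1,3),r,Wi[:3,3],K(p),np.array(p['D'],float))[0].reshape(-1,2)
def tri(p1,u1,p2,u2):
    o1,d1=ray(p1,u1);o2,d2=ray(p2,u2);out=[]
    for a,b in zip(d1,d2):
        A=np.c_[a,-b]; s=np.linalg.lstsq(A,o2-o1,rcond=None)[0]
        x,y=o1+a*s[0],o2+b*s[1]; out.append(np.r_[(x+y)/2,np.linalg.norm(x-y)])
    return np.array(out)
E
python3 - <<'E'
from h import *
np.set_printoptions(precision=3,suppress=True)
print(arm.get_state(), arm.hold_point_z)
for n in('side','top','wrist'):
    im,p=grab(n,n+'0.png'); print(n,p['fx'],p['D'],p['W'])
E
```

```text
nudge.py
pics
station.py
{'t': 0.0, 'q': array([-0.888,  0.359,  0.011, -0.   , -1.224, -0.288]), 'qd': array([ 0.002,  0.002,  0.001,  0.001, -0.   , -0.   ]), 'joint_efforts': array([  0.   , -58.272,  29.306,   6.998,   0.007,  -0.   ]), 'eef_pos': array([ 0.259, -0.623,  0.226]), 'ee_rot': array([ 3.14 , -0.   , -2.747]), 'force': array([-0.526, -0.17 ,  0.438]), 'moment': array([-0.073,  0.002,  0.033]), 'gripper_force': 0.0, 'width': 0.08789544219622002} 0.0188
side 375.90591026468036 [0.023 0.    0.    0.    0.   ] [[ 0.797 -0.397  0.456  0.23 ]
 [-0.605 -0.535  0.59  -0.427]
 [ 0.01  -0.746 -0.666  0.539]
 [ 0.     0.     0.     1.   ]]
top 399.7157375643873 [-0.038  0.     0.     0.     0.   ] [[-0.006 -0.996  0.086  0.468]
 [-1.     0.006 -0.007  0.002]
 [ 0.007 -0.086 -0.996  0.947]
 [ 0.     0.     0.     1.   ]]
wrist 286.9646119467857 [-0.045  0.     0.     0.     0.   ] [[-0.385  0.887  0.254  0.19 ]
 [ 0.923  0.369  0.107 -0.652]
 [ 0.001  0.276 -0.961  0.385]
 [ 0.     0.     0.     1.   ]]
```

View pics/top0.png

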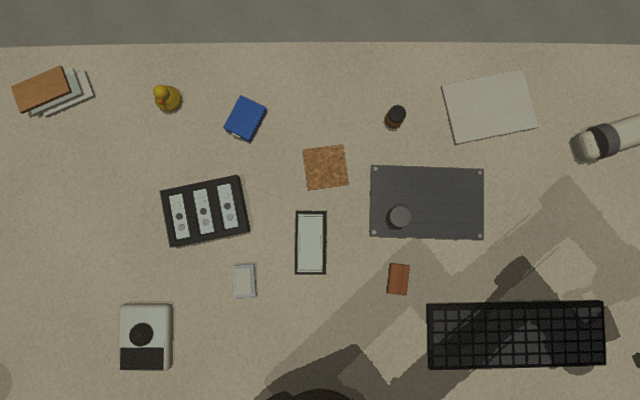

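View pics/side0.png

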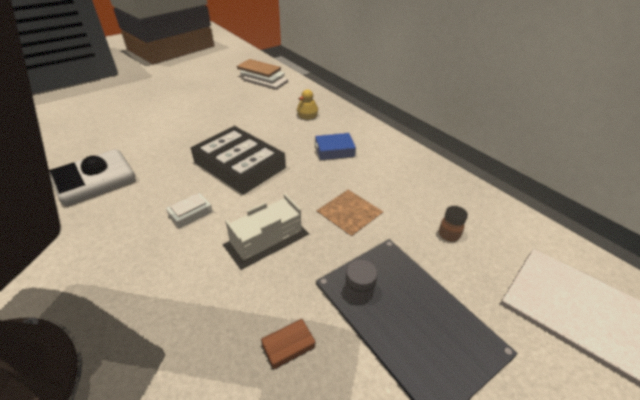

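Top view (right = −y, down = −x): case about (205,211) with three plates at (179,215), (204,211) and (228,206); cork pad (326,167), stack on its mat (311,242), stage (427,202), and the pot on it at (400,217). The side view shows the four carriers nested around (265,230) and the pot at (361,280). I'll measure these next.

```bash
cat > m1.py <<'E'
from h import *
np.set_printoptions(precision=4,suppress=True)
im,p=grab('top'); hsv=cv2.cvtColor(im,cv2.COLOR_BGR2HSV)
def rect(mask,roi,z):
    x0,y0,x1,y1=roi; m=np.zeros_like(mask); m[y0:y1,x0:x1]=mask[y0:y1,x0:x1]
    c=max(cv2.findContours(m,0,2)[0],key=cv2.contourArea); r=cv2.minAreaRect(c); b=cv2.boxPoints(r)
    P=onz(p,b,z); e=P[[1,2]]-P[[0,1]]; L=np.linalg.norm(e,axis=1); a=[np.degrees(np.arctan2(v[1],v[0])) for v in e]
    return b,P.mean(0),L,a
g=hsv[:,:,2]
for n,mask,roi,z in [('stage',(g<105)*255,(362,158,492,246),.012),('case',(g<70)*255,(150,165,260,255),.044),('mat',(g<70)*255,(285,200,335,282),.003),('pad',(hsv[:,:,1]>110)*255,(295,138,358,196),.003),('pot',(g<0)*255,(0,0,0,0),0)][:4]:
    b,c,L,a=rect(mask.astype(np.uint8),roi,z); print(n,b.astype(int).tolist(),c,L,a)
wm=((g>140)).astype(np.uint8)*255
print('trayTop',rect(wm,(297,210,325,274),.067))
c=cv2.resize(im[150:260,150:500],None,fx=2.28,fy=2.28,interpolation=2); cv2.imwrite('pics/crop1.png',c)
E
python3 m1.py
```

```text
stage [[368, 237], [370, 164], [484, 167], [482, 239]] [ 0.5441 -0.2575  0.012 ] [0.1721 0.2747] [np.float64(-2.3072611587405425), np.float64(-91.53460079049317)]
case [[158, 190], [238, 173], [250, 231], [170, 248]] [0.524  0.2571 0.044 ] [0.1879 0.1339] [np.float64(-78.50857633797193), np.float64(-167.73283417131242)]
mat [[295, 211], [326, 211], [326, 273], [295, 273]] [0.4522 0.0174 0.003 ] [0.0733 0.1452] [np.float64(-90.34009728689392), np.float64(179.56472579804063)]
pad [[302, 149], [342, 144], [347, 184], [307, 189]] [ 0.6305 -0.0181  0.003 ] [0.0981 0.0978] [np.float64(-83.03365210470554), np.float64(-173.65478803334622)]
trayTop (array([[298., 214.],
       [321., 214.],
       [321., 271.],
       [298., 271.]], dtype=float32), array([0.4522, 0.0185, 0.067 ]), array([0.0507, 0.1244]), [np.float64(-90.34189197475624), np.float64(179.62102908157135)])
```

View pics/crop1.png

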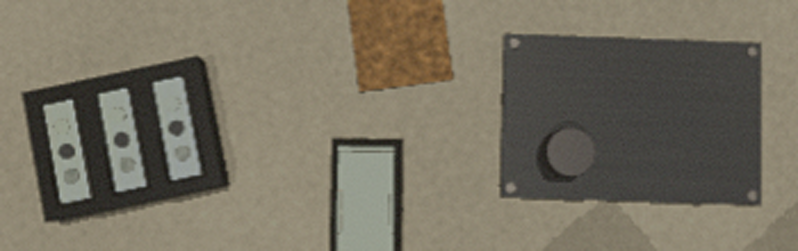

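The crop shows the pot top at full-image pixel (400.4,216.7), clearly inside the stage, and all three plates are present. Next I check heights by triangulating against the side view and work out the first move.

```bash
cat > go.py <<'E'
# python3 go.py x y z yawdeg : shift in tool axes from present pose
import sys; from h import *
def go(x,y,z,yaw):
    T=tool(); d=T[:3,:3].T@(np.array([x,y,z])-T[:3,3]); s=arm.get_state()
    t=-(np.radians(yaw)-s['ee_rot'][2]); t=(t+np.pi)%(2*np.pi)-np.pi
    print('d',np.round(d,4),'turn',round(t,3),'alt',round(t-np.sign(t)*np.pi,3),'q6',round(s['q'][5],2),'F',np.round(s['force'],1))
if __name__=='__main__': go(*map(float,sys.argv[1:5]))
E
python3 - <<'E'
from h import *
np.set_printoptions(precision=4,suppress=True)
_,pt=grab('top');im,ps=grab('side')
print('pot top',onz(pt,[[400.4,216.7]],.067),'tri',tri(pt,[[400.4,216.7]],ps,[[362,271]]))
print(proj(ps,[[.4522,.018,.067],onz(pt,[[400.4,216.7]],.067)[0],[.524,.257,.044]]))
E
python3 go.py 0.507 -0.193 0.2 180
```

```text
pot top [[ 0.5071 -0.1825  0.067 ]] tri [[ 0.508  -0.183   0.0677  0.0023]]
[[263.1074 214.147 ]
 [360.5732 271.3805]
 [236.7981 150.6118]]
d [-0.3938  0.3017  0.0264] turn 0.395 alt -2.747 q6 -0.29 F [-0.  -0.5 -0.9]
```

```bash
R='' ; echo '[[0.088,-0.398,0.311,0.026,0.395],[0.088,-0.398,0.311,0.026,0.395],[0.088,-0.398,0.311,0.026,0.395],[0.088,-0.398,0.311,0.026,0.395],[0.088,-0.398,0.311,0.026,0.395],[0.088,-0.398,0.311,0.026,0.395],[0.088,-0.398,0.311,0.026,0.395],[0.088,-0.398,0.311,0.026,0.395],[0.088,-0.398,0.311,0.026,0.395],[0.088,-0.398,0.311,0.026,0.395],[0.088,-0.398,0.311,0.026,0.395],[0.088,-0.398,0.311,0.026,0.395],[0.088,-0.398,0.311,0.026,0.395],[0.088,-0.398,0.311,0.026,0.395],[0.088,-0.398,0.311,0.026,0.395],[0.088,-0.398,0.311,0.026,0.395]]' | python3 nudge.py 20
python3 - <<'E'
from h import *
grab('wrist','w1.png')
E
python3 go.py 0.507 -0.1825 0.03 180
```

```text
t: 1.63
eef_pos: [0.507, -0.1833, 0.2006]
ee_rot: [-3.142, -0.0, 3.141]
force: [-0.8, -0.8, 0.1]
width: 0.0876
gripper_force: 0.0
d [-1.000e-04  1.200e-03  1.706e-01] turn -0.001 alt 3.141 q6 -1.59 F [ 0.2  0.3 -0.6]
```

View pics/w1.png

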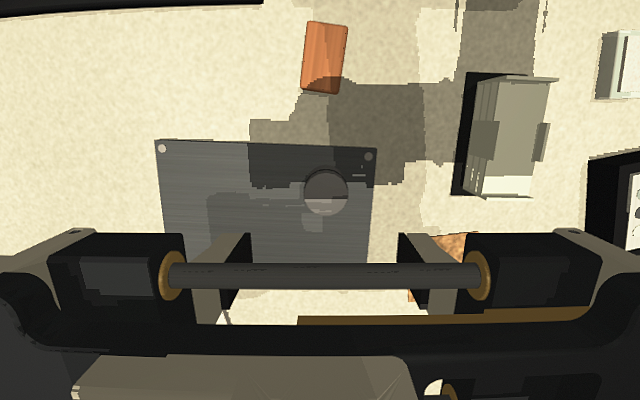

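Wrist view: pot at about (326,190), seen between the fingers, and the image's up direction is towards the robot. Check the pot in this view, then grasp.

```bash
python3 - <<'E'
from h import *
p=arm.camera_params('wrist'); p['W']=tool()@np.array(p['hand_eye'])
print(proj(p,[[.507,-.1825,.067],[.531,-.1825,.067],[.483,-.1825,.067],[.507,-.2065,.067],[.507,-.1585,.067]]).round(1), onz(p,[[326,184]],.067))
E
echo '[[0.088,0,0.001,0.17,0],[0.088,0,0.001,0.17,0],[0.088,0,0.001,0.17,0],[0.088,0,0.001,0.17,0],[0.088,0,0.001,0.17,0],[0.088,0,0.001,0.17,0],[0.044,0,0.001,0.17,0],[0.044,0,0.001,0.17,0],[0.044,0,0.001,0.17,0],[0.044,0,0.001,0.17,0],[0.044,0,0.001,0.17,0],[0.044,0,0.001,0.17,0],[0.044,0,0.001,0.17,0],[0.044,0,0.001,0.17,0]]' | python3 nudge.py 25
python3 go.py 0.6305 -0.0181 0.1 180
```

```text
[[325.4 192.7]
 [325.4 214.3]
 [325.4 170.2]
 [302.7 192.7]
 [348.2 192.7]] [[ 0.49758381 -0.18191894  0.067     ]]
t: 2.85
eef_pos: [0.5076, -0.1819, 0.0311]
ee_rot: [-3.142, 0.001, -3.142]
force: [-1.8, 2.4, 7.0]
width: 0.0477
gripper_force: 25.0
d [-0.1229  0.1637 -0.0688] turn 0.0 alt -3.142 q6 -1.59 F [-1.8  2.4  7. ]
```

```bash
echo '[[0.044,0,0,-0.04,0],[0.044,0,0,-0.07,0],[0.044,-0.03,0.04,-0.07,0],[0.044,-0.06,0.08,-0.07,0],[0.044,-0.09,0.12,-0.07,0],[0.044,-0.123,0.164,-0.07,0],[0.044,-0.123,0.164,-0.07,0],[0.044,-0.123,0.164,-0.04,0],[0.044,-0.123,0.164,-0.01,0],[0.044,-0.123,0.164,0.004,0],[0.044,-0.123,0.164,0.009,0],[0.044,-0.123,0.164,0.010,0],[0.044,-0.123,0.164,0.010,0]]' | python3 nudge.py
python3 go.py 0.6305 -0.0181 0.022 180
```

```text
t: 3.93
eef_pos: [0.63, -0.0177, 0.0203]
ee_rot: [-3.141, -0.001, -3.141]
force: [0.0, -0.1, -0.6]
width: 0.0481
gripper_force: 2.5
d [-0.0005 -0.0004 -0.0017] turn 0.0 alt -3.141 q6 -1.85 F [ 0.  -0.1 -0.6]
```

```bash
echo '[[0.088,0,0,0,0],[0.088,0,0,0,0],[0.088,0,0,0,0],[0.088,0,0,0,0],[0.088,0,0,0,0],[0.088,0,0,-0.04,0],[0.088,0,0,-0.08,0],[0.088,0,0,-0.12,0],[0.088,0,0,-0.16,0],[0.088,0.09,-0.01,-0.19,0],[0.088,0.13,-0.02,-0.19,0],[0.088,0.17,-0.03,-0.19,0],[0.088,0.17,-0.03,-0.19,0],[0.088,0.17,-0.03,-0.19,0]]' | python3 nudge.py
python3 - <<'E'
from h import *
for n in ('top','side'):
  im,p=grab(n,n+'1.png')
  print(n,proj(p,[[.6305,-.0181,.058],[.6305,-.0181,.003],[.4522,.018,.067]]).round(1))
im,p=grab('wrist','w2.png'); print(tool()[:3,3])
E
python3 -c "
import cv2
a=cv2.imread('pics/top1.png')[120:280,150:350];b=cv2.imread('pics/side1.png')[160:290,200:400]
import numpy as np
cv2.imwrite('pics/c2.png',np.vstack([cv2.resize(a[:130],(600,390)),cv2.resize(b,(600,390))])[:600])"
```

```text
t: 5.1
eef_pos: [0.4552, -0.0491, 0.2114]
ee_rot: [3.14, 0.0, 3.14]
force: [-1.3, 0.0, -0.0]
width: 0.0876
gripper_force: 0.0
top [[325.5 162.6]
 [325.  166.8]
 [309.7 242.3]]
side [[350.6 190.2]
 [348.7 210.4]
 [263.1 214.1]]
[ 0.46006223 -0.04802015  0.21163559]
```

View pics/w2.png

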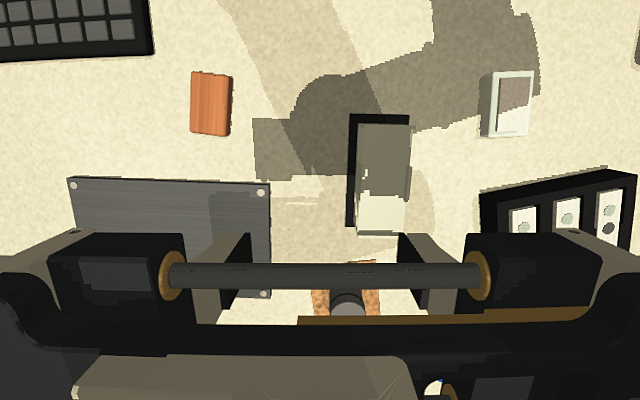

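View pics/c2.png

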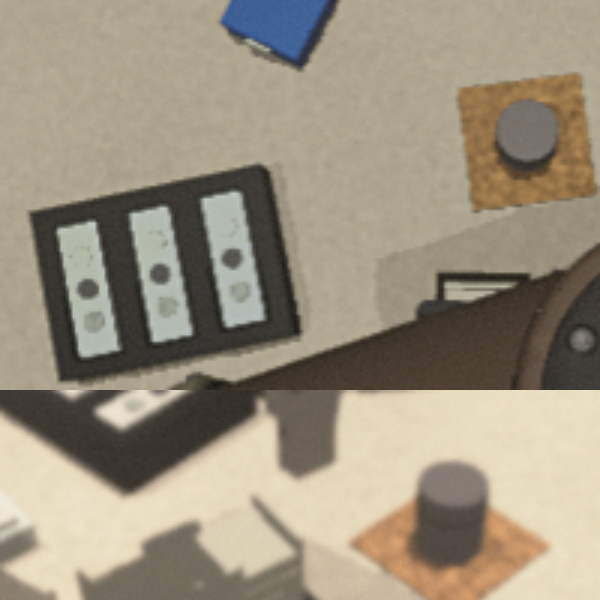

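The pot stands centred on the pad: its top is at top-view pixel (325,163), predicted (325.5,162.6). The wrist view shows the top carrier's corners at about (358,123), (411,126) and (407,232). Check the stack height by triangulating.

```bash
python3 - <<'E'
from h import *
np.set_printoptions(precision=4,suppress=True)
pt=arm.camera_params('top');pt['W']=np.array(pt['T'])
p=arm.camera_params('wrist'); p['W']=tool()@np.array(p['hand_eye'])
im=cv2.imread('pics/w2.png')
print(tri(pt,[[321.5,213.5],[321.5,271.5],[297.5,271.5]],p,[[358,229],[358,123],[411,126]]))
print(onz(p,[[358,123],[411,126],[407,232]],.067), proj(p,[[.515,.0455,.067],[.389,.0455,.067],[.389,-.0085,.067],[.515,-.0085,.067]]))
E
python3 go.py 0.4522 0.0185 0.0555 180
```

```text
[[ 0.5162 -0.0075  0.0423  0.0021]
 [ 0.3882 -0.009   0.042   0.0045]
 [ 0.3905  0.0444  0.0606  0.0043]]
[[ 0.3895 -0.0134  0.067 ]
 [ 0.3922  0.0415  0.067 ]
 [ 0.5098  0.0467  0.067 ]] [[405.621  236.2426]
 [415.0826 122.8305]
 [362.7819 122.5308]
 [358.7224 236.349 ]]
d [0.0083 0.0664 0.1562] turn -0.0 alt 3.142 q6 -1.89 F [ 0.6 -0.1 -0.4]
```

```bash
echo '[[0.088,-0.04,0.03,0.04,0],[0.088,-0.04,0.03,0.04,0],[0.088,-0.04,0.03,0.04,0],[0.088,-0.04,0.03,0.04,0],[0.088,-0.04,0.03,0.04,0]]' | python3 nudge.py >/dev/null
python3 - <<'E'
from h import *
im,p=grab('wrist','w3a.png'); np.save('w3a.npy',p['W'])
E
echo '[[0.088,0.0,0.1,0,0],[0.088,0.0,0.1,0,0],[0.088,0.0,0.1,0,0],[0.088,0.0,0.1,0,0],[0.088,0.0,0.1,0,0],[0.088,0.0,0.1,0,0]]' | python3 nudge.py
python3 - <<'E'
from h import *
im,p=grab('wrist','w3b.png'); np.save('w3b.npy',p['W'])
a=cv2.imread('pics/w3a.png')[0:300];b=im[0:300]
c=np.vstack([a[:,240:640],b[:,0:400]]); cv2.imwrite('pics/c3.png',c)
E
```

```text
t: 6.22
eef_pos: [0.5003, 0.0817, 0.1711]
ee_rot: [3.141, 0.001, 3.142]
force: [0.3, -0.6, 0.1]
width: 0.0878
gripper_force: 0.0
```

View pics/c3.png

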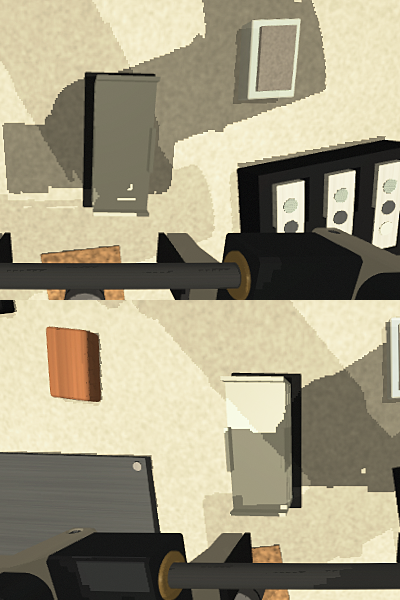

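```bash
python3 -c "
import cv2,numpy as np
a=cv2.imread('pics/w3a.png')[65:105,315:415];b=cv2.imread('pics/w3b.png')[65:105,210:310]
f=lambda i:cv2.resize(cv2.convertScaleAbs(i,alpha=1.2),(800,300),interpolation=cv2.INTER_NEAREST)
cv2.imwrite('pics/c4.png',np.vstack([f(a),f(b)]))"
```

```text
(no output)
```

View pics/c4.png

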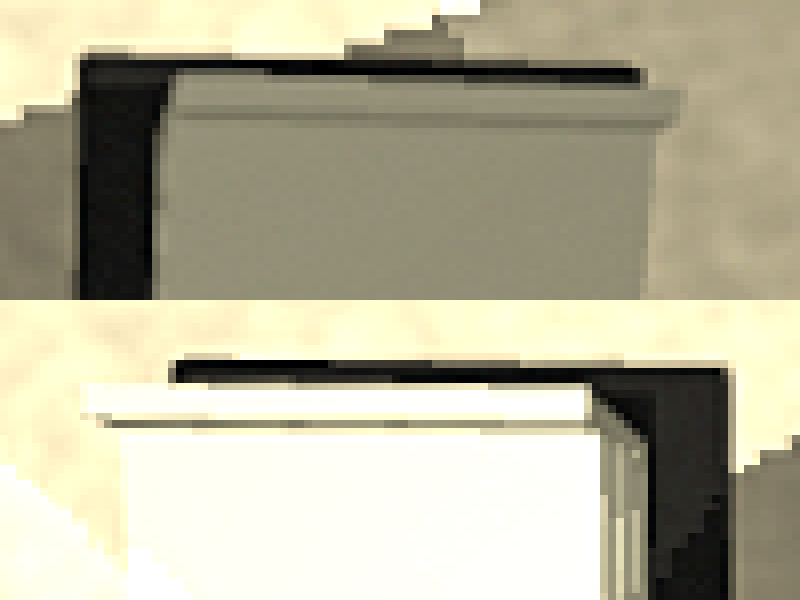

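```bash
python3 - <<'E'
from h import *
np.set_printoptions(precision=4,suppress=True)
p=arm.camera_params('wrist'); q=dict(p); p['W']=np.load('w3a.npy'); q['W']=np.load('w3b.npy')
print(tri(p,[[399.5,76.5]],q,[[283,75.8]]), onz(q,[[219.5,75.8],[283,75.8]],.067))
E
python3 go.py 0.452 0.0185 0.0555 180
```

```text
[[0.3898 0.0463 0.0669 0.0007]] [[ 0.389  -0.0085  0.067 ]
 [ 0.3895  0.0463  0.067 ]]
d [ 0.0484 -0.063   0.1154] turn -0.001 alt 3.141 q6 -2.12 F [ 0.2  0.9 -1. ]
```

```bash
echo '[[0.088,0.048,-0.063,0.05,0],[0.088,0.048,-0.063,0.05,0],[0.088,0.048,-0.063,0.05,0],[0.088,0.048,-0.063,0.05,0],[0.088,0.048,-0.063,0.08,0],[0.088,0.048,-0.063,0.105,0],[0.088,0.048,-0.063,0.114,0],[0.088,0.048,-0.063,0.114,0],[0.05,0.048,-0.063,0.115,0],[0.05,0.048,-0.063,0.115,0],[0.05,0.048,-0.063,0.115,0],[0.05,0.048,-0.063,0.115,0],[0.05,0.048,-0.063,0.115,0],[0.05,0.048,-0.063,0.115,0],[0.05,0.048,-0.063,0.115,0]]' | python3 nudge.py 20
python3 go.py 0.452 0.0185 0.0555 180
```

```text
t: 7.52
eef_pos: [0.4527, 0.0193, 0.0561]
ee_rot: [3.141, 0.001, 3.142]
force: [-0.7, 0.3, 5.0]
width: 0.0542
gripper_force: 20.3
d [ 0.0007 -0.0008  0.0006] turn -0.0 alt 3.142 q6 -2.05 F [-0.7  0.3  5. ]
```

```bash
echo '[[0.05,0,0,-0.01,0],[0.05,0,0,-0.02,0],[0.05,0,0,-0.04,0],[0.05,0,0,-0.07,0],[0.05,-0.02,-0.03,-0.08,0.033],[0.05,-0.03,-0.065,-0.08,0.033],[0.05,-0.04,-0.1,-0.08,0.033],[0.05,-0.05,-0.14,-0.08,0.033],[0.05,-0.06,-0.18,-0.08,0.033],[0.05,-0.07,-0.22,-0.08,0.033],[0.05,-0.08,-0.26,-0.08,0.033],[0.05,-0.089,-0.3,-0.08,0.033],[0.05,-0.089,-0.335,-0.08,0.033],[0.05,-0.089,-0.365,-0.08,0.033],[0.05,-0.089,-0.365,-0.08,0.033],[0.05,-0.089,-0.365,-0.08,0.033]]' | python3 nudge.py 25
python3 go.py 0.541 -0.3455 0.0231 178.1
```

```text
t: 8.85
eef_pos: [0.5404, -0.3474, 0.1345]
ee_rot: [3.141, -0.002, 3.105]
force: [-0.2, 0.3, -1.1]
width: 0.0537
gripper_force: 25.3
d [-0.0007  0.0019  0.1114] turn -0.003 alt 3.138 q6 -1.34 F [-0.2  0.3 -1.1]
```

```bash
echo '[[0.05,0,0.001,0.04,0],[0.05,0,0.001,0.075,0],[0.05,0,0.001,0.095,0],[0.05,0,0.001,0.104,0],[0.05,0,0.001,0.109,0],[0.05,0,0.001,0.1115,0],[0.05,0,0.001,0.1115,0],[0.05,0,0.001,0.1115,0]]' | python3 nudge.py
echo '[[0.068,0,0,0,0],[0.068,0,0,0,0],[0.068,0,0,0,0],[0.068,0,0,0,0],[0.068,0,0,-0.03,0],[0.068,0,0,-0.06,0],[0.068,0,0,-0.1,0],[0.068,0,0,-0.1,0]]' | python3 nudge.py
python3 go.py 0.62 0.26 0.2 180
```

```text
t: 9.52
eef_pos: [0.5424, -0.345, 0.0256]
ee_rot: [-3.141, 0.002, 3.109]
force: [0.0, -0.6, -1.0]
width: 0.0538
gripper_force: 25.3
t: 10.18
eef_pos: [0.5453, -0.347, 0.1325]
ee_rot: [-3.136, 0.011, 3.11]
force: [1.9, -0.9, 2.1]
width: 0.0682
gripper_force: 0.0
d [-0.0562  0.6088 -0.07  ] turn -0.032 alt 3.11 q6 -1.34 F [ 1.9 -0.9  2.1]
```

```bash
echo '[[0.05,-0.03,0.05,-0.07,-0.24],[0.05,-0.03,0.1,-0.07,-0.24],[0.05,-0.03,0.57,-0.07,-0.24],[0.05,-0.03,0.57,-0.07,-0.24],[0.05,-0.03,0.57,-0.07,-0.24],[0.05,-0.03,0.57,-0.07,-0.24],[0.05,-0.03,0.57,-0.07,-0.24],[0.05,-0.03,0.57,-0.07,-0.24],[0.05,-0.03,0.57,-0.07,-0.24],[0.05,-0.03,0.57,-0.07,-0.24],[0.05,-0.03,0.57,-0.07,-0.24],[0.05,-0.03,0.57,-0.07,-0.24],[0.05,-0.03,0.57,-0.07,-0.24],[0.05,-0.03,0.57,-0.07,-0.24],[0.05,-0.03,0.57,-0.07,-0.24],[0.05,-0.03,0.57,-0.07,-0.24],[0.05,-0.03,0.57,-0.07,-0.24],[0.05,-0.03,0.57,-0.07,-0.24]]' | python3 nudge.py
python3 - <<'E'
from h import *
im,p=grab('wrist','w4a.png'); np.save('w4a.npy',p['W'])
E
echo '[[0.05,0,0.08,0,0],[0.05,0,0.08,0,0],[0.05,0,0.08,0,0],[0.05,0,0.08,0,0],[0.05,0,0.08,0,0]]' | python3 nudge.py
python3 - <<'E'
from h import *
im,p=grab('wrist','w4b.png'); np.save('w4b.npy',p['W'])
a=cv2.imread('pics/w4a.png')[0:260];b=im[0:260]
cv2.imwrite('pics/c5.png',np.vstack([a,b]))
grab('top','top5.png')
E
```

```text
t: 11.68
eef_pos: [0.5901, 0.2232, 0.194]
ee_rot: [-3.141, -0.0, -2.935]
force: [-0.5, -0.7, 1.0]
width: 0.0503
gripper_force: 0.0
t: 12.15
eef_pos: [0.5739, 0.3011, 0.1941]
ee_rot: [-3.141, -0.0, -2.935]
force: [0.4, -0.5, 0.1]
width: 0.0501
gripper_force: 0.0
```

View pics/c5.png

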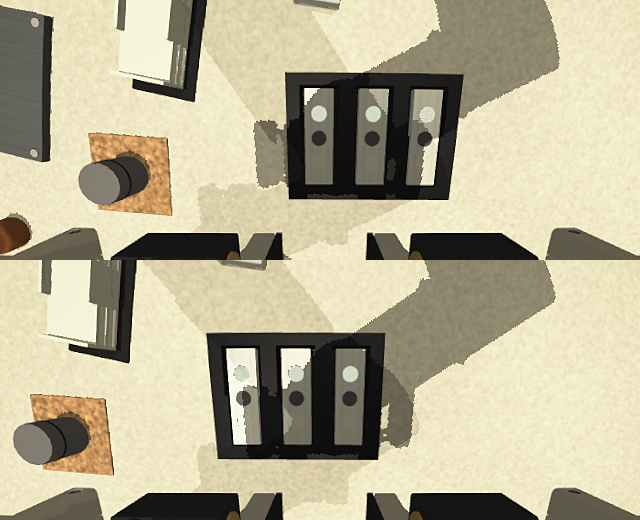

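```bash
python3 -c "
import cv2,numpy as np
a=cv2.imread('pics/w4b.png')[68:204,202:392].astype(float)
a=255*(np.clip(a/255,0,1))**.4
cv2.imwrite('pics/c6.png',cv2.resize(a.astype(np.uint8),None,fx=4.2,fy=4.2,interpolation=cv2.INTER_NEAREST))"
```

```text
(no output)
```

View pics/c6.png

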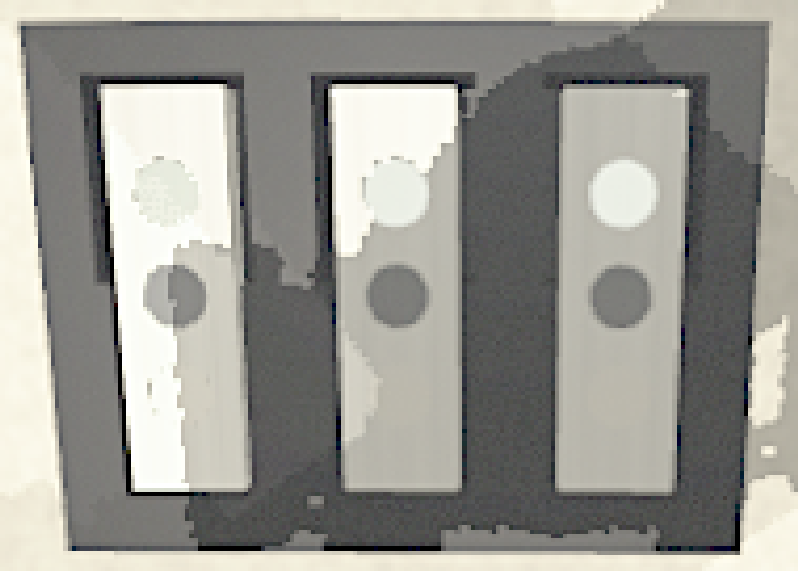

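The well (wider cut) is at the top of the wrist image, the robot side, so case +x points away from the robot. All three plates are present, with b-image top-face corners about (207,73), (384,73), (378,198), (218,198). Compute the pose and check the heights.

Run:
```python
from h import *
np.set_printoptions(precision=4,suppress=True)
p=arm.camera_params('wrist'); q=dict(p); p['W']=np.load('w4a.npy'); q['W']=np.load('w4b.npy')
cr=lambda L:np.array(L)/4.2+[201.5,67.5]
C=cr([[22,24],[768,22],[742,550],[70,550]]); A=np.array([[286,72.5],[463.5,74.5],[448.5,199],[290,198.5]])
print(tri(p,A,q,C)); P=onz(q,C,.044); print(P)
def rep(P):
    e=np.roll(P,-1,0)-P; print(np.linalg.norm(e,axis=1), np.degrees(np.arctan2(e[:,1],e[:,0])), P.mean(0))
rep(P)
for L in ([[102,85],[228,85],[250,490],[132,492]],[[330,85],[463,85],[463,490],[343,490]],[[560,85],[692,85],[676,490],[556,490]]): rep(onz(q,cr(L),.044))
g=cv2.cvtColor(cv2.imread('pics/w4b.png'),6); print(proj(q,[[.524,.257,.044]]))
```

```text
[[0.4805 0.1614 0.0468 0.0001]
 [0.4448 0.3349 0.0483 0.0004]
 [0.5722 0.3624 0.0448 0.0004]
 [0.6069 0.1883 0.05   0.0001]]
[[0.4803 0.1602 0.044 ]
 [0.4438 0.3356 0.044 ]
 [0.5721 0.3626 0.044 ]
 [0.609  0.1864 0.044 ]]
[0.1791 0.1311 0.18   0.1314] [ 101.7378   11.8682  -78.17   -168.5103] [0.5263 0.2612 0.044 ]
[0.0308 0.1005 0.0314 0.1013] [ 101.2448   11.6479  -77.2627 -168.6914] [0.5368 0.2062 0.044 ]
[0.0322 0.1003 0.0316 0.1004] [ 101.6275   11.1947  -78.1963 -168.4695] [0.5254 0.2612 0.044 ]
[0.0319 0.1003 0.0316 0.1002] [ 102.0007   11.5765  -78.1426 -168.2252] [0.514  0.3158 0.044 ]
[[293.0105 135.7485]]
```

```bash
python3 go.py 0.4722 0.1930 0.08 281.7;python3 go.py 0.541 -0.3455 0.08 281.7
python3 - <<'E'
from h import *
im,p=grab('top'); print(proj(p,[[.541,-.3455,.034]]))
g=im[150:250,365:490].max(2); m=(g>130).astype(np.uint8)*255
c=max(cv2.findContours(m,0,2)[0],key=cv2.contourArea); r=cv2.minAreaRect(c); b=cv2.boxPoints(r)+[365,150]; P=onz(p,b,.034); print(r,P.mean(0),P)
E
```

```text
d [ 0.1217 -0.0846  0.1142] turn -1.57 alt 1.572 q6 -2.15 F [ 0.8  0.7 -0.3]
d [ 0.1642 -0.6259  0.1142] turn -1.57 alt 1.572 q6 -2.15 F [ 0.8  0.7 -0.3]
[[467.24894073 202.21305022]]
((62.0, 49.5), (99.0, 124.0), 90.0) [ 0.5490684  -0.25294192  0.034     ] [[ 0.66410502 -0.11061551  0.034     ]
 [ 0.66342936 -0.40211403  0.034     ]
 [ 0.43307339 -0.39211872  0.034     ]
 [ 0.43566582 -0.10691943  0.034     ]]
```

```bash
echo '[[0.034,0.122,-0.085,0.04,-1.57],[0.034,0.122,-0.085,0.04,-1.57],[0.034,0.122,-0.085,0.04,-1.57],[0.034,0.122,-0.085,0.04,-1.57],[0.034,0.122,-0.085,0.04,-1.57],[0.034,0.122,-0.085,0.04,-1.57],[0.034,0.122,-0.085,0.04,-1.57],[0.034,0.122,-0.085,0.04,-1.57],[0.034,0.122,-0.085,0.04,-1.57],[0.034,0.122,-0.085,0.04,-1.57],[0.034,0.122,-0.085,0.04,-1.57],[0.034,0.122,-0.085,0.04,-1.57],[0.034,0.122,-0.085,0.08,-1.57],[0.034,0.122,-0.085,0.11,-1.57],[0.034,0.122,-0.085,0.134,-1.57],[0.034,0.122,-0.085,0.134,-1.57]]' | python3 nudge.py
python3 - <<'E'
from h import *
im=cv2.imread('pics/top5.png')[155:250,365:490]; cv2.imwrite('pics/c7.png',np.hstack([cv2.resize(im,(500,380),interpolation=2)]))
E
python3 go.py 0.4722 0.1930 0.036 281.7
```

```text
t: 13.63
eef_pos: [0.4695, 0.1909, 0.0561]
ee_rot: [3.135, -0.003, -1.367]
force: [-0.6, -0.7, 0.2]
width: 0.0335
gripper_force: 0.0
d [-0.0016 -0.0032  0.0201] turn -0.001 alt 3.141 q6 -0.57 F [-0.6 -0.7  0.2]
```

```bash
echo '[[0.034,0,0,0.005,0],[0.034,0,0,0.01,0],[0.034,0,0,0.015,0],[0.034,0,0,0.02,0],[0.034,0,0,0.022,0],[0.034,0,0,0.022,0]]' | python3 nudge.py; python3 go.py 0.4722 0.1930 0.030 281.7
echo '[[0.034,0,0,0.002,0],[0.034,0,0,0.004,0],[0.034,0,0,0.004,0]]' | python3 nudge.py; python3 go.py 0.4722 0.1930 0.030 281.7
```

```text
t: 14.13
eef_pos: [0.4719, 0.1938, 0.038]
ee_rot: [-3.142, 0.0, -1.365]
force: [0.0, 1.0, 0.7]
width: 0.0339
gripper_force: 0.0
d [ 0.0009 -0.0002  0.008 ] turn 0.002 alt -3.14 q6 -0.57 F [0.  1.  0.7]
t: 14.38
eef_pos: [0.4718, 0.1938, 0.0339]
ee_rot: [3.141, -0.0, -1.365]
force: [-0.1, -0.5, 0.5]
width: 0.0339
gripper_force: 0.0
d [ 0.0009 -0.0002  0.0039] turn 0.002 alt -3.14 q6 -0.57 F [-0.1 -0.5  0.5]
```

```bash
echo '[[0.034,0,0,0.002,0],[0.034,0,0,0.004,0],[0.034,0,0,0.004,0]]' | python3 nudge.py | grep -E 'pos|force:'
echo '[[0.034,0,0,0.002,0],[0.034,0,0,0.003,0],[0.034,0,0,0.003,0]]' | python3 nudge.py | grep -E 'pos|force:'
echo '[[0.034,0,0,0.001,0],[0.034,0,0,0.003,0],[0.034,0,0,0.003,0]]' | python3 nudge.py | grep -E 'pos|force:'
```

```text
eef_pos: [0.4717, 0.1937, 0.0297]
force: [0.3, 0.6, 0.5]
gripper_force: 0.0
eef_pos: [0.4718, 0.1937, 0.0268]
force: [-0.2, 0.8, 0.2]
gripper_force: 0.0
eef_pos: [0.4719, 0.1938, 0.0238]
force: [0.2, 0.6, 0.4]
gripper_force: 0.2
```

Run:
```python
from h import *
im,p=grab('side'); a=cv2.resize(im[110:210,170:320],(600,400),interpolation=2)
b=cv2.resize(cv2.imread('pics/top5.png')[160:245,365:490],(294,200),interpolation=2)
t,_=grab('top'); t=cv2.resize(t[165:255,150:260],(244,200),interpolation=2)
cv2.imwrite('pics/c7.png',np.vstack([a,np.hstack([b,t,np.zeros((200,62,3),np.uint8)])]))
```

```text
(no output)
```

View pics/c7.png

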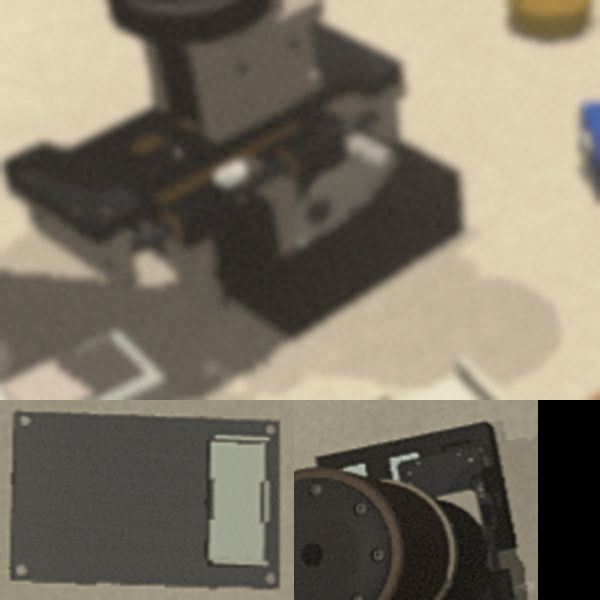

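The carrier sits flat in its slot on the stage. Plate 1 is tipping, with its far end raised at (370,150) in the crop. Press on until the force rises.

```bash
echo '[[0.034,0,0,0.001,0],[0.034,0,0,0.002,0],[0.034,0,0,0.002,0]]' | python3 nudge.py | grep -E 'pos|force:'
echo '[[0.034,0,0,0.001,0],[0.034,0,0,0.002,0],[0.034,0,0,0.002,0]]' | python3 nudge.py | grep -E 'pos|force:'
echo '[[0.034,0,0,0.001,0],[0.034,0,0,0.002,0],[0.034,0,0,0.002,0]]' | python3 nudge.py | grep -E 'pos|force:'
```

```text
eef_pos: [0.4722, 0.1939, 0.0231]
force: [-5.0, -1.8, 14.1]
gripper_force: 7.3
eef_pos: [0.4723, 0.194, 0.0226]
force: [-12.0, -3.6, 32.0]
gripper_force: 16.8
eef_pos: [0.4725, 0.194, 0.0222]
force: [-18.4, -5.4, 53.1]
gripper_force: 27.1
```

```bash
echo '[[0.034,0,0,-0.03,0],[0.034,0,0,-0.07,0],[0.034,0,0,-0.11,0],[0.05,0,0,-0.12,0],[0.05,0,0,-0.12,0]]' | python3 nudge.py | grep -E 'pos|force:'; python3 go.py 0.57 0.213 0.15 191.7
```

```text
eef_pos: [0.4739, 0.1954, 0.1422]
force: [-0.3, -0.7, -1.0]
gripper_force: 0.0
d [ 0.0024 -0.0977 -0.0071] turn 1.573 alt -1.568 q6 -0.57 F [-0.3 -0.7 -1. ]
```

```bash
echo '[[0.05,0.002,-0.098,-0.007,1.573],[0.05,0.002,-0.098,-0.007,1.573],[0.05,0.002,-0.098,-0.007,1.573],[0.05,0.002,-0.098,-0.007,1.573],[0.05,0.002,-0.098,-0.007,1.573],[0.05,0.002,-0.098,-0.007,1.573],[0.05,0.002,-0.098,-0.007,1.573],[0.05,0.002,-0.098,-0.007,1.573],[0.05,0.002,-0.098,-0.007,1.573],[0.05,0.002,-0.098,-0.007,1.573],[0.05,0.002,-0.098,-0.007,1.573],[0.05,0.002,-0.098,-0.007,1.573],[0.05,0.002,-0.098,-0.007,1.573],[0.05,0.002,-0.098,-0.007,1.573],[0.05,0.002,-0.098,-0.007,1.573],[0.05,0.002,-0.098,-0.007,1.573]]' | python3 nudge.py | grep -E 'pos|force:'
python3 - <<'E'
from h import *
im,p=grab('wrist','w8.png'); np.save('w8.npy',p['W'])
q=p
ex=np.array([.979,.203,0]);ey=np.array([-.203,.979,0]);P1=np.array([.5339,.2058,0])
W=lambda x,y,z:P1+ex*x/1e3+ey*y/1e3+[0,0,z/1e3]
print(proj(q,[W(34,-15,68.7),W(34,15,68.7),W(40.6,-15,58.7),W(40.6,15,58.7),W(-48,-15,16),W(-48,15,16)]).round(0).tolist())
c=im[60:260,200:440]; cv2.imwrite('pics/c8.png',cv2.resize(c,(720,600),interpolation=2))
E
```

```text
eef_pos: [0.568, 0.2118, 0.1445]
force: [-0.1, -0.1, 1.1]
gripper_force: 0.0
[[308.0, 209.0], [343.0, 209.0], [309.0, 212.0], [342.0, 212.0], [310.0, 111.0], [341.0, 111.0]]
```

View pics/c8.png

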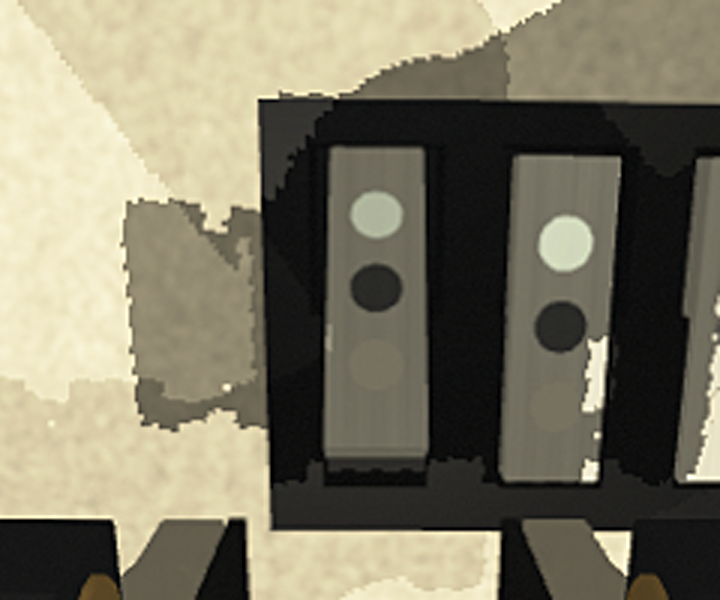

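Tipped plate 1 in the wrist view has its raised end at pixels (308..343, 212) and low end at row 109, close to the predicted rows 209 and 111. Grip it.

```bash
python3 go.py 0.5603 0.2113 0.053 191.7
```

```text
d [0.0077 0.0011 0.0917] turn 0.002 alt -3.14 q6 -2.04 F [-1.   0.4  0.9]
```

```bash
echo '[[0.05,0.008,0.001,0.03,0],[0.05,0.008,0.001,0.06,0],[0.05,0.008,0.001,0.08,0],[0.05,0.008,0.001,0.088,0],[0.05,0.008,0.001,0.092,0],[0.05,0.008,0.001,0.092,0],[0.025,0.008,0.001,0.092,0],[0.025,0.008,0.001,0.092,0],[0.025,0.008,0.001,0.092,0],[0.025,0.008,0.001,0.092,0],[0.025,0.008,0.001,0.092,0],[0.025,0.008,0.001,0.092,0],[0.025,0.008,0.001,0.092,0]]' | python3 nudge.py 35
python3 go.py 0.5603 0.2113 0.053 191.7
echo '[[0.025,0,0,-0.01,0],[0.025,0,0,-0.025,0],[0.025,0,0,-0.05,0],[0.025,0,0,-0.08,0],[0.025,0,0,-0.11,0],[0.025,0,0,-0.12,0],[0.025,0,0,-0.12,0],[0.025,0,0,-0.12,0]]' | python3 nudge.py 
python3 go.py 0.577 -0.3468 0.150 178.1
```

```text
t: 18.87
eef_pos: [0.5609, 0.2117, 0.0538]
ee_rot: [3.141, 0.002, -2.937]
force: [0.8, 1.5, 4.1]
width: 0.0297
gripper_force: 35.0
d [ 0.0007 -0.0003  0.0008] turn -0.0 alt 3.142 q6 -2.05 F [0.8 1.5 4.1]
t: 19.53
eef_pos: [0.5597, 0.2112, 0.1734]
ee_rot: [3.141, 0.0, -2.938]
force: [-0.3, -0.5, -2.6]
width: 0.0296
gripper_force: 35.0
d [ 0.0958 -0.55    0.0229] turn 0.237 alt -2.905 q6 -2.05 F [-0.3 -0.5 -2.6]
```

```bash
echo '[[0.025,0.0958,-0.55,0.0,0.237],[0.025,0.0958,-0.55,0.0,0.237],[0.025,0.0958,-0.55,0.0,0.237],[0.025,0.0958,-0.55,0.0,0.237],[0.025,0.0958,-0.55,0.0,0.237],[0.025,0.0958,-0.55,0.0,0.237],[0.025,0.0958,-0.55,0.0,0.237],[0.025,0.0958,-0.55,0.0,0.237],[0.025,0.0958,-0.55,0.0,0.237],[0.025,0.0958,-0.55,0.0,0.237],[0.025,0.0958,-0.55,0.0,0.237],[0.025,0.0958,-0.55,0.0,0.237],[0.025,0.0958,-0.55,0.0,0.237],[0.025,0.0958,-0.55,0.0,0.237],[0.025,0.0958,-0.55,0.0,0.237],[0.025,0.0958,-0.55,0.0,0.237],[0.025,0.0958,-0.55,0.0,0.237]]' | python3 nudge.py
python3 - <<'E'
from h import *
im,p=grab('wrist','w9.png'); T=tool(); g=im.max(2)
print([int(v) for v in g[0:240:4,326]])
# low end rows for tilt hypotheses: low end 86 mm along plate from grip
for th in (20,27,33,40,50):
    a=np.radians(th); c=T[:3,3]+[0,0,.0045]; u=np.array([-np.cos(a),0,-np.sin(a)]); n=np.array([-np.sin(a),0,np.cos(a)])
    print(th,proj(p,[c+u*.086+n*.006,c+u*.086-n*.006,c-u*.014+n*.006]).round(0).tolist())
E
python3 go.py 0.573 -0.3468 0.08 178.1
```

```text
t: 20.95
eef_pos: [0.5769, -0.346, 0.1715]
ee_rot: [3.14, -0.003, 3.108]
force: [-0.1, 0.7, -2.1]
width: 0.0297
gripper_force: 35.0
[245, 245, 240, 240, 244, 245, 246, 245, 241, 243, 246, 242, 242, 244, 245, 244, 242, 246, 246, 79, 65, 63, 60, 65, 186, 105, 170, 169, 168, 159, 147, 147, 148, 148, 149, 199, 197, 198, 197, 198, 196, 151, 152, 151, 52, 57, 57, 58, 57, 56, 156, 154, 153, 153, 157, 159, 126, 119, 120, 118]
20 [[320.0, 106.0], [321.0, 114.0], [326.0, 278.0]]
27 [[321.0, 113.0], [321.0, 122.0], [326.0, 277.0]]
33 [[321.0, 119.0], [322.0, 129.0], [326.0, 276.0]]
40 [[322.0, 128.0], [322.0, 138.0], [326.0, 274.0]]
50 [[322.0, 141.0], [323.0, 152.0], [326.0, 271.0]]
d [ 0.0041 -0.0014  0.0921] turn 0.0 alt -3.141 q6 -1.35 F [-0.3 -0.1 -1. ]
```

```bash
python3 go.py 0.569 -0.3464 0.072 178.1; echo '[[0.025,0.008,-0.001,0.04,0],[0.025,0.008,-0.001,0.075,0],[0.025,0.008,-0.001,0.09,0],[0.025,0.008,-0.001,0.1,0],[0.025,0.008,-0.001,0.1,0]]' | python3 nudge.py | grep -E 'pos|force:'
python3 go.py 0.569 -0.3464 0.0703 178.1
```

```text
d [ 0.0081 -0.0012  0.1001] turn 0.0 alt -3.141 q6 -1.35 F [-0.3 -0.1 -1. ]
eef_pos: [0.5692, -0.346, 0.0715]
force: [-1.1, 0.4, -0.1]
gripper_force: 35.0
d [ 0.0002 -0.0004  0.0012] turn 0.002 alt -3.14 q6 -1.35 F [-1.1  0.4 -0.1]
```

```bash
echo '[[0.025,-0.003,0,0.005,0],[0.025,-0.006,0,0.011,0],[0.025,-0.008,0,0.018,0],[0.025,-0.008,0,0.018,0]]' | python3 nudge.py 25 | grep -E 'pos|force:'
echo '[[0.025,-0.001,0,0.006,0],[0.025,-0.003,0,0.012,0],[0.025,-0.004,0,0.018,0],[0.025,-0.004,0,0.018,0]]' | python3 nudge.py | grep -E 'pos|force:'
echo '[[0.025,0,0,0.004,0],[0.025,0,0,0.008,0],[0.025,0,0,0.0095,0],[0.025,0,0,0.0095,0]]' | python3 nudge.py | grep -E 'pos|force:'
```

```text
eef_pos: [0.579, -0.3478, 0.055]
force: [1.6, -0.5, 2.2]
gripper_force: 25.0
eef_pos: [0.5811, -0.3476, 0.0354]
force: [1.0, -0.6, 1.3]
gripper_force: 25.0
eef_pos: [0.5813, -0.3478, 0.027]
force: [0.6, 0.3, 1.7]
gripper_force: 25.0
```

```bash
echo '[[0.025,0,0,0.0015,0],[0.025,0,0,0.0015,0]]' | python3 nudge.py | grep -E 'pos|force:'
echo '[[0.05,0,0,0,0],[0.05,0,0,0,0],[0.05,0,0,0,0],[0.05,0,0,-0.02,0],[0.05,0,0,-0.06,0],[0.05,0,0,-0.1,0],[0.05,0,0,-0.12,0],[0.05,0,0,-0.12,0]]' | python3 nudge.py | grep -E 'pos|force:'
python3 - <<'E'
from h import *
im,p=grab('wrist','w10.png'); T=tool()
cv2.imwrite('pics/c9.png',cv2.resize(im[60:260,220:440],(660,600),interpolation=2))
tr=np.array([.542,-.3455,0]);ex=np.array([.9995,-.033,0]);ey=np.array([.033,.9995,0])
W=lambda x,y,z:tr+ex*x/1e3+ey*y/1e3+[0,0,z/1e3]
print(proj(p,[W(-63,-27,34),W(-63,27,34),W(-50,-15,35),W(-50,15,35),W(50,-15,35),W(50,15,35)]).round(0).tolist(),T[:3,3])
E
```

```text
eef_pos: [0.5813, -0.3478, 0.0259]
force: [0.5, -0.5, 1.7]
gripper_force: 25.0
eef_pos: [0.5844, -0.3492, 0.1527]
force: [0.6, 0.1, 0.4]
gripper_force: 0.0
[[298.0, 83.0], [357.0, 83.0], [311.0, 98.0], [344.0, 98.0], [312.0, 203.0], [342.0, 203.0]] [ 0.58320816 -0.34846061  0.14970608]
```

View pics/c9.png

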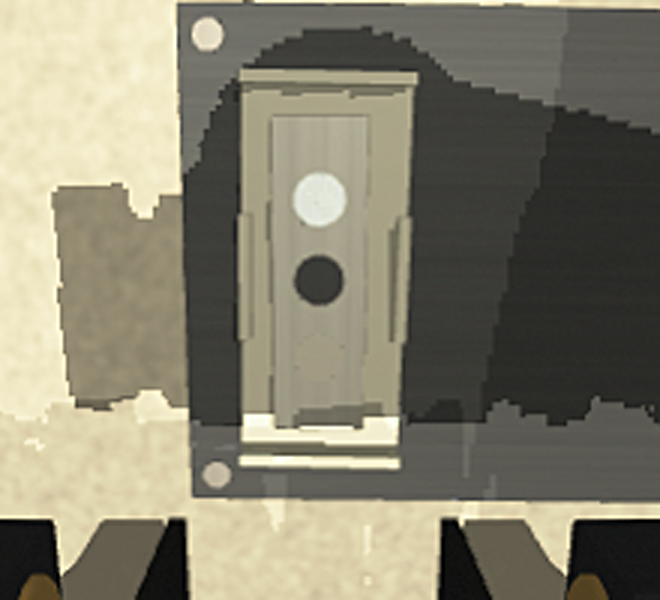

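Plate 1 lies flat and face up in its carrier, plate corners at about (311,98) to (342,203) in wrist pixels, as predicted. Next carrier.

```bash
python3 go.py 0.4522 0.0189 0.12 180
```

```text
d [0.1432 0.3629 0.0283] turn -0.033 alt 3.109 q6 -1.35 F [-0.2  0.1 -0.8]
```

```bash
echo '[[0.088,0.143,0.363,0.0,-0.033],[0.088,0.143,0.363,0.0,-0.033],[0.088,0.143,0.363,0.0,-0.033],[0.088,0.143,0.363,0.0,-0.033],[0.088,0.143,0.363,0.0,-0.033],[0.088,0.143,0.363,0.0,-0.033],[0.088,0.143,0.363,0.0,-0.033],[0.088,0.143,0.363,0.0,-0.033],[0.088,0.143,0.363,0.0,-0.033],[0.088,0.143,0.363,0.0,-0.033],[0.088,0.143,0.363,0.028,-0.033],[0.088,0.143,0.363,0.028,-0.033],[0.088,0.143,0.363,0.028,-0.033],[0.088,0.143,0.363,0.028,-0.033]]' | python3 nudge.py | grep -E 'pos|force:'
python3 - <<'E'
from h import *
im,p=grab('wrist','w11.png'); g=im.max(2).astype(int)
W=lambda x,y,z:[.4522+x/1e3,.0189+y/1e3,z/1e3]
q=proj(p,[W(-63,-27,53),W(-63,27,53),W(63,-27,53),W(63,27,53)]).round(0); print(q.tolist())
r=int(q[0,1])+25; print(r,int(q[0,0])-14,g[r,int(q[0,0])-14:int(q[0,0])+14].tolist(), int(q[1,0])-14,g[r,int(q[1,0])-14:int(q[1,0])+14].tolist())
c=int(q[:2,0].mean()); print(int(q[0,1])-10,g[int(q[0,1])-10:int(q[0,1])+12,c].tolist())
E
python3 go.py 0.4522 0.0189 0.042 180
```

```text
eef_pos: [0.4507, 0.0192, 0.1182]
force: [-0.4, 0.3, 0.2]
gripper_force: 0.0
[[289.0, 137.0], [359.0, 137.0], [294.0, 282.0], [354.0, 282.0]]
162 275 [142, 144, 148, 147, 145, 147, 148, 145, 141, 137, 92, 4, 14, 16, 15, 11, 65, 113, 125, 122, 121, 121, 119, 120, 121, 120, 121, 121] 345 [121, 120, 121, 121, 121, 120, 120, 120, 120, 121, 122, 128, 96, 22, 14, 16, 16, 8, 67, 108, 117, 116, 116, 113, 114, 113, 113, 111]
127 [18, 18, 17, 16, 16, 18, 12, 6, 94, 112, 107, 117, 122, 121, 122, 122, 122, 122, 121, 122, 122, 121]
d [-0.0011 -0.0002  0.0765] turn -0.001 alt 3.141 q6 -2.05 F [-0.4 -0.5  1. ]
```

```bash
echo '[[0.088,-0.001,0,0.03,0],[0.088,-0.001,0,0.055,0],[0.088,-0.001,0,0.07,0],[0.088,-0.001,0,0.076,0],[0.088,-0.001,0,0.0765,0],[0.05,-0.001,0,0.0765,0],[0.05,-0.001,0,0.0765,0],[0.05,-0.001,0,0.0765,0],[0.05,-0.001,0,0.0765,0],[0.05,-0.001,0,0.0765,0],[0.05,-0.001,0,0.0765,0],[0.05,-0.001,0,0.0765,0],[0.05,-0.001,0,0.0765,0]]' | python3 nudge.py 20
echo '[[0.05,0,0,-0.01,0],[0.05,0,0,-0.02,0],[0.05,0,0,-0.04,0],[0.05,0,0,-0.07,0],[0.05,-0.03,-0.02,-0.095,0.033],[0.05,-0.05,-0.055,-0.095,0.033],[0.05,-0.06,-0.09,-0.095,0.033],[0.05,-0.07,-0.125,-0.095,0.033],[0.05,-0.08,-0.16,-0.095,0.033],[0.05,-0.09,-0.2,-0.095,0.033],[0.05,-0.092,-0.24,-0.095,0.033],[0.05,-0.092,-0.2765,-0.095,0.033],[0.05,-0.092,-0.2765,-0.095,0.033],[0.05,-0.092,-0.2765,-0.095,0.033]]' | python3 nudge.py 25
python3 go.py 0.544 -0.2575 0.0231 178.1
```

```text
t: 25.6
eef_pos: [0.452, 0.0198, 0.042]
ee_rot: [3.141, 0.001, 3.142]
force: [-1.2, 0.6, 6.2]
width: 0.0536
gripper_force: 20.0
t: 26.77
eef_pos: [0.5429, -0.2587, 0.1355]
ee_rot: [3.141, -0.002, 3.105]
force: [-0.2, 0.9, -0.2]
width: 0.0542
gripper_force: 25.0
d [-0.0012  0.0012  0.1124] turn -0.004 alt 3.138 q6 -1.49 F [-0.2  0.9 -0.2]
```

```bash
echo '[[0.05,0,0,0.04,0],[0.05,0,0,0.075,0],[0.05,0,0,0.095,0],[0.05,0,0,0.104,0],[0.05,0,0,0.109,0],[0.05,0,0,0.112,0],[0.05,0,0,0.112,0],[0.05,0,0,0.112,0],[0.05,0,0,0.112,0]]' | python3 nudge.py|grep -E 'pos|force:|wid'
echo '[[0.066,0,0,0,0],[0.066,0,0,0,0],[0.066,0,0,0,0],[0.066,0,0,0,0],[0.066,0,0,-0.03,0],[0.066,0,0,-0.07,0],[0.066,0,0,-0.11,0],[0.066,0,0,-0.14,0],[0.066,0,0,-0.14,0],[0.066,0,0,-0.14,0]]' | python3 nudge.py|grep -E 'pos|force:'
python3 go.py 0.4608 0.2479 0.1 281.7; python3 go.py 0.4608 0.2479 0.1 178.1
python3 - <<'E'
from h import *
im,p=grab('wrist','w12.png'); g=im.max(2).astype(int)
ex=np.array([.9995,-.033,0]);ey=np.array([.033,.9995,0])
W=lambda x,y,z:np.array([.544,-.2575,0])+ex*x/1e3+ey*y/1e3+[0,0,z/1e3]
q=proj(p,[W(-63,-27,34),W(-63,27,34)]).round(0); print(q.tolist())
r=int(q[0,1])+3; print(r,int(q[0,0])-14,g[r,int(q[0,0])-14:int(q[0,0])+14].tolist(), int(q[1,0])-14,g[r,int(q[1,0])-14:int(q[1,0])+14].tolist())
c=int(q[:2,0].mean()); print(int(q[0,1])-10,g[int(q[0,1])-10:int(q[0,1])+12,c].tolist())
E
```

```text
eef_pos: [0.5447, -0.2569, 0.026]
force: [-0.1, -0.2, -0.8]
width: 0.0534
gripper_force: 25.0
eef_pos: [0.5449, -0.2571, 0.1672]
force: [-0.6, 0.3, -0.9]
gripper_force: 0.0
d [0.1012 0.5019 0.0664] turn -1.808 alt 1.333 q6 -1.49 F [-0.6  0.3 -0.9]
d [0.1012 0.5019 0.0664] turn -0.0 alt 3.142 q6 -1.49 F [-0.6  0.3 -0.9]
[[297.0, 130.0], [351.0, 130.0]]
133 283 [60, 60, 61, 60, 60, 61, 61, 61, 60, 62, 61, 59, 60, 60, 44, 118, 182, 172, 170, 169, 168, 168, 168, 168, 167, 167, 167, 167] 337 [169, 169, 168, 169, 169, 169, 170, 169, 170, 169, 168, 170, 168, 169, 174, 164, 107, 51, 58, 60, 50, 41, 42, 44, 42, 44, 42, 43]
120 [61, 60, 59, 58, 58, 59, 59, 59, 59, 54, 91, 154, 170, 169, 154, 121, 150, 169, 166, 164, 164, 164]
```

```bash
echo '[[0.034,0.101,0.502,0,-1.808],[0.034,0.101,0.502,0,-1.808],[0.034,0.101,0.502,0,-1.808],[0.034,0.101,0.502,0,-1.808],[0.034,0.101,0.502,0,-1.808],[0.034,0.101,0.502,0,-1.808],[0.034,0.101,0.502,0,-1.808],[0.034,0.101,0.502,0,-1.808],[0.034,0.101,0.502,0,-1.808],[0.034,0.101,0.502,0,-1.808],[0.034,0.101,0.502,0,-1.808],[0.034,0.101,0.502,0,-1.808],[0.034,0.101,0.502,0.03,-1.808],[0.034,0.101,0.502,0.06,-1.808],[0.034,0.101,0.502,0.09,-1.808],[0.034,0.101,0.502,0.11,-1.808],[0.034,0.101,0.502,0.11,-1.808],[0.034,0.101,0.502,0.11,-1.808]]' | python3 nudge.py|grep -E 'pos|force:'
python3 go.py 0.4608 0.2478 0.0245 281.7
```

```text
eef_pos: [0.4585, 0.2471, 0.053]
force: [0.5, 0.1, 0.3]
gripper_force: 0.0
d [-0.0003 -0.0025  0.0285] turn -0.001 alt 3.141 q6 -0.67 F [0.5 0.1 0.3]
```

```bash
echo '[[0.034,0,0,0.006,0],[0.034,0,0,0.012,0],[0.034,0,0,0.018,0],[0.034,0,0,0.024,0],[0.034,0,0,0.029,0],[0.034,0,0,0.031,0],[0.034,0,0,0.031,0]]' | python3 nudge.py|grep -E 'pos|force:'
python3 go.py 0.4608 0.2478 0.023 281.7
```

```text
eef_pos: [0.4592, 0.2479, 0.023]
force: [0.6, -0.2, 0.3]
gripper_force: 0.0
d [ 0.0005 -0.0015  0.    ] turn -0.0 alt 3.141 q6 -0.67 F [ 0.6 -0.2  0.3]
```

```bash
echo '[[0.034,0,0,0.001,0],[0.034,0,0,0.001,0]]' | python3 nudge.py|grep -E 'pos|^force:'
echo '[[0.034,0,0,0.001,0],[0.034,0,0,0.001,0]]' | python3 nudge.py|grep -E 'pos|^force:'
echo '[[0.034,0,0,-0.03,0],[0.034,0,0,-0.07,0],[0.034,0,0,-0.11,0],[0.05,0,0,-0.12,0],[0.05,0,0,-0.12,0]]' | python3 nudge.py | grep -E 'pos|force:'; python3 go.py 0.5489 0.2661 0.13 191.7
```

```text
eef_pos: [0.4595, 0.2482, 0.0227]
force: [-1.2, -0.0, 2.5]
eef_pos: [0.4596, 0.2483, 0.0224]
force: [-2.9, -1.7, 10.1]
eef_pos: [0.4614, 0.2501, 0.146]
force: [0.5, 0.8, 0.1]
gripper_force: 0.0
d [ 0.0022 -0.0888  0.0166] turn 1.571 alt -1.57 q6 -0.67 F [0.5 0.8 0.1]
```

```bash
echo '[[0.05,0.002,-0.089,0.016,1.571],[0.05,0.002,-0.089,0.016,1.571],[0.05,0.002,-0.089,0.016,1.571],[0.05,0.002,-0.089,0.016,1.571],[0.05,0.002,-0.089,0.016,1.571],[0.05,0.002,-0.089,0.016,1.571],[0.05,0.002,-0.089,0.016,1.571],[0.05,0.002,-0.089,0.016,1.571],[0.05,0.002,-0.089,0.016,1.571],[0.05,0.002,-0.089,0.016,1.571],[0.05,0.002,-0.089,0.016,1.571],[0.05,0.002,-0.089,0.016,1.571],[0.05,0.002,-0.089,0.016,1.571],[0.05,0.002,-0.089,0.016,1.571],[0.05,0.002,-0.089,0.016,1.571],[0.05,0.002,-0.089,0.016,1.571]]' | python3 nudge.py | grep -E 'pos|force:'
cat > chk.py <<'E'
import sys; from h import *
P1=np.array([float(sys.argv[1]),float(sys.argv[2]),0]); im,p=grab('wrist','w%s.png'%sys.argv[3]); g=im.max(2).astype(int)
ex=np.array([.979,.203,0]);ey=np.array([-.203,.979,0])
W=lambda x,y,z:P1+ex*x/1e3+ey*y/1e3+[0,0,z/1e3]
q=proj(p,[W(36,-15,69.5),W(36,15,69.5),W(-48,-15,16),W(-48,15,16),W(53,0,44),W(-47,0,44)]).round(0).astype(int); print(q.tolist())
c=int(q[:4,0].mean())+6
for r in (q[0,1],q[2,1]): print(r-12,g[r-12:r+14,c].tolist())
r=q[0,1]-12; print(r,q[0,0]-10,g[r,q[0,0]-10:q[0,0]+10].tolist(),q[1,0]-10,g[r,q[1,0]-10:q[1,0]+10].tolist())
E
python3 chk.py .5225 .2606 13; python3 go.py 0.5489 0.2661 0.053 191.7
```

```text
eef_pos: [0.5469, 0.2643, 0.1252]
force: [-0.7, 0.2, 0.9]
gripper_force: 0.0
[[307, 230], [345, 231], [309, 122], [342, 122], [326, 237], [326, 123]]
218 [116, 116, 115, 115, 116, 115, 114, 116, 116, 116, 109, 102, 105, 81, 49, 17, 9, 12, 14, 14, 14, 9, 24, 38, 39, 38]
110 [18, 19, 18, 18, 19, 20, 18, 18, 16, 20, 90, 121, 115, 114, 115, 115, 114, 114, 114, 115, 115, 114, 114, 115, 114, 113]
218 297 [18, 17, 15, 13, 15, 15, 13, 13, 11, 13, 85, 121, 116, 113, 114, 116, 115, 111, 111, 112] 335 [113, 110, 110, 113, 113, 112, 111, 115, 105, 61, 7, 13, 13, 13, 15, 14, 13, 14, 15, 13]
d [-0.0023  0.0014  0.0723] turn 0.002 alt -3.14 q6 -2.14 F [-0.4  0.5  0.4]
```

```bash
echo '[[0.05,0,0,0.03,0],[0.05,0,0,0.05,0],[0.05,0,0,0.05,0],[0.05,0,0,0.05,0]]' | python3 nudge.py | grep -E 'pos'; python3 go.py 0.5489 0.2661 0.053 191.7
```

```text
eef_pos: [0.5466, 0.2638, 0.0749]
d [-0.0028  0.0018  0.0219] turn 0.001 alt -3.141 q6 -2.14 F [ 0.6 -0.6  0.8]
```

```bash
echo '[[0.05,-0.003,0.002,0.012,0],[0.05,-0.003,0.002,0.02,0],[0.05,-0.003,0.002,0.022,0],[0.05,-0.003,0.002,0.022,0],[0.025,-0.003,0.002,0.022,0],[0.025,-0.003,0.002,0.022,0],[0.025,-0.003,0.002,0.022,0],[0.025,-0.003,0.002,0.022,0],[0.025,-0.003,0.002,0.022,0],[0.025,-0.003,0.002,0.022,0],[0.025,-0.003,0.002,0.022,0]]' | python3 nudge.py 35
echo '[[0.025,0,0,-0.01,0],[0.025,0,0,-0.025,0],[0.025,0,0,-0.05,0],[0.025,0,0,-0.08,0],[0.025,0,0,-0.11,0],[0.025,0,0,-0.12,0],[0.025,0,0,-0.12,0],[0.025,0,0,-0.12,0]]' | python3 nudge.py 
python3 go.py 0.5715 -0.2584 0.175 178.1
```

```text
t: 33.87
eef_pos: [0.5498, 0.2671, 0.0539]
ee_rot: [3.141, 0.001, -2.938]
force: [0.5, 0.7, 1.6]
width: 0.0294
gripper_force: 35.0
t: 34.53
eef_pos: [0.5493, 0.2669, 0.1742]
ee_rot: [3.141, 0.001, -2.938]
force: [-0.2, 0.4, -1.2]
width: 0.0297
gripper_force: 35.0
d [ 0.0845 -0.5189 -0.0014] turn 0.237 alt -2.905 q6 -2.14 F [-0.2  0.4 -1.2]
```

```bash
echo '[[0.025,0.0845,-0.519,0.0,0.237],[0.025,0.0845,-0.519,0.0,0.237],[0.025,0.0845,-0.519,0.0,0.237],[0.025,0.0845,-0.519,0.0,0.237],[0.025,0.0845,-0.519,0.0,0.237],[0.025,0.0845,-0.519,0.0,0.237],[0.025,0.0845,-0.519,0.0,0.237],[0.025,0.0845,-0.519,0.0,0.237],[0.025,0.0845,-0.519,0.0,0.237],[0.025,0.0845,-0.519,0.0,0.237],[0.025,0.0845,-0.519,0.0,0.237],[0.025,0.0845,-0.519,0.0,0.237],[0.025,0.0845,-0.519,0.0,0.237],[0.025,0.0845,-0.519,0.0,0.237],[0.025,0.0845,-0.519,0.0,0.237],[0.025,0.0845,-0.519,0.0,0.237]]' | python3 nudge.py
cat > tilt.py <<'E'
from h import *
im,p=grab('wrist','t.png'); T=tool(); g=im.max(2)
print([int(v) for v in g[92:160:2,322]])
for th in (25,33,40,50):
    a=np.radians(th); c=T[:3,3]+[0,0,.0045]; u=np.array([-np.cos(a),0,-np.sin(a)]); n=np.array([-np.sin(a),0,np.cos(a)])
    print(th,proj(p,[c+u*.086+n*.006,c+u*.086-n*.006]).round(0).tolist())
E
python3 tilt.py
python3 go.py 0.5715 -0.2584 0.0715 178.1
```

```text
t: 35.87
eef_pos: [0.5709, -0.2583, 0.172]
ee_rot: [3.141, -0.003, 3.107]
force: [0.9, -0.6, -1.3]
width: 0.0295
gripper_force: 35.0
[59, 58, 61, 57, 59, 58, 72, 176, 161, 115, 173, 168, 143, 149, 149, 149, 149, 148, 149, 149, 150, 149, 145, 196, 196, 197, 197, 197, 196, 197, 197, 197, 198, 200]
25 [[321.0, 111.0], [321.0, 119.0]]
33 [[321.0, 119.0], [322.0, 129.0]]
40 [[322.0, 128.0], [322.0, 138.0]]
50 [[322.0, 141.0], [323.0, 152.0]]
d [-0.0005 -0.0007  0.1009] turn 0.0 alt -3.141 q6 -1.49 F [ 0.  -0.1 -0.9]
```

```bash
echo '[[0.025,0,0,0.04,0],[0.025,0,0,0.075,0],[0.025,0,0,0.09,0],[0.025,0,0,0.101,0],[0.025,0,0,0.101,0],[0.025,0,0,0.101,0]]' | python3 nudge.py 25| grep -E 'pos|force:'
python3 go.py 0.5715 -0.2584 0.0703 178.1
echo '[[0.025,-0.003,0,0.005,0],[0.025,-0.006,0,0.011,0],[0.025,-0.008,0,0.018,0],[0.025,-0.008,0,0.018,0]]' | python3 nudge.py 25 | grep -E 'pos|force:'
echo '[[0.025,-0.001,0,0.006,0],[0.025,-0.003,0,0.012,0],[0.025,-0.004,0,0.018,0],[0.025,-0.004,0,0.018,0]]' | python3 nudge.py | grep -E 'pos|force:'
echo '[[0.025,0,0,0.004,0],[0.025,0,0,0.008,0],[0.025,0,0,0.0085,0],[0.025,0,0,0.0085,0]]' | python3 nudge.py | grep -E 'pos|force:'
```

```text
eef_pos: [0.5723, -0.2578, 0.073]
force: [1.0, -0.1, -0.8]
gripper_force: 25.0
d [ 0.0008 -0.0006  0.0027] turn 0.001 alt -3.14 q6 -1.49 F [ 1.  -0.1 -0.8]
eef_pos: [0.5809, -0.2588, 0.0542]
force: [0.9, -0.2, 1.9]
gripper_force: 25.0
eef_pos: [0.5831, -0.2587, 0.0349]
force: [1.1, -0.3, 1.2]
gripper_force: 25.0
eef_pos: [0.5833, -0.2588, 0.0276]
force: [0.1, -0.7, 0.5]
gripper_force: 25.0
```

```bash
echo '[[0.025,0,0,0.002,0],[0.025,0,0,0.002,0]]' | python3 nudge.py | grep -E 'pos|force:'
echo '[[0.05,0,0,0,0],[0.05,0,0,0,0],[0.05,0,0,0,0],[0.05,0,0,-0.02,0],[0.05,0,0,-0.06,0],[0.05,0,0,-0.1,0],[0.05,0,0,-0.12,0],[0.05,0,0,-0.12,0]]' | python3 nudge.py | grep -E 'pos|force:'
cat > chk2.py <<'E'
import sys; from h import *
im,p=grab('wrist','w%s.png'%sys.argv[3]); g=im.max(2).astype(int)
tr=np.array([float(sys.argv[1]),float(sys.argv[2]),0]);ex=np.array([.9995,-.033,0]);ey=np.array([.033,.9995,0])
W=lambda x,y,z:tr+ex*x/1e3+ey*y/1e3+[0,0,z/1e3]
q=proj(p,[W(-63,-27,34),W(-63,27,34),W(-50,-15,35),W(-50,15,35),W(50,-15,35),W(50,15,35)]).round(0).astype(int);print(q.tolist())
r=q[2,1]+12; print(r,q[2,0]-12,g[r,q[2,0]-12:q[3,0]+12].tolist())
r=q[4,1]-12; print(r,q[4,0]-12,g[r,q[4,0]-12:q[5,0]+12].tolist())
c=q[2,0]+6; print(q[2,1]-8,g[q[2,1]-8:q[2,1]+8,c].tolist(),q[4,1]-8,g[q[4,1]-8:q[4,1]+16,c].tolist())
E
python3 chk2.py .5445 -.2575 14
python3 go.py 0.4522 0.0189 0.12 180
```

```text
eef_pos: [0.5835, -0.2588, 0.0258]
force: [-0.2, -0.6, 1.9]
gripper_force: 25.0
eef_pos: [0.5868, -0.2598, 0.1524]
force: [0.7, -0.6, -0.3]
gripper_force: 0.0
[[296, 83], [356, 83], [309, 98], [342, 98], [311, 203], [340, 203]]
110 297 [48, 84, 156, 172, 167, 166, 165, 166, 165, 166, 166, 167, 164, 164, 172, 170, 169, 167, 164, 163, 165, 166, 169, 173, 173, 171, 170, 170, 171, 171, 168, 171, 176, 176, 177, 176, 175, 174, 172, 170, 171, 173, 173, 174, 160, 159, 169, 169, 168, 167, 168, 169, 169, 168, 167, 169, 170]
191 299 [119, 170, 161, 160, 160, 160, 160, 160, 161, 163, 140, 133, 160, 155, 155, 157, 156, 152, 152, 154, 153, 155, 156, 155, 154, 152, 152, 154, 154, 153, 155, 158, 157, 155, 153, 153, 151, 155, 153, 152, 154, 145, 149, 162, 160, 160, 161, 160, 161, 160, 161, 167, 135]
90 [121, 115, 175, 169, 169, 168, 169, 167, 149, 170, 168, 166, 166, 166, 166, 166] 195 [158, 157, 155, 156, 156, 153, 140, 255, 247, 242, 242, 245, 255, 163, 101, 111, 104, 169, 246, 251, 238, 124, 77, 85]
d [0.1425 0.2736 0.0284] turn -0.033 alt 3.109 q6 -1.49 F [ 0.1 -0.1 -1. ]
```

Plate 2's edges are where a flat plate in the carrier should be. Now the third carrier.

```bash
echo '[[0.088,0.143,0.274,0.0,-0.033],[0.088,0.143,0.274,0.0,-0.033],[0.088,0.143,0.274,0.0,-0.033],[0.088,0.143,0.274,0.0,-0.033],[0.088,0.143,0.274,0.0,-0.033],[0.088,0.143,0.274,0.0,-0.033],[0.088,0.143,0.274,0.0,-0.033],[0.088,0.143,0.274,0.0,-0.033],[0.088,0.143,0.274,0.03,-0.033],[0.088,0.143,0.274,0.05,-0.033],[0.088,0.143,0.274,0.05,-0.033],[0.088,0.143,0.274,0.05,-0.033],[0.088,0.143,0.274,0.05,-0.033]]' | python3 nudge.py | grep -E 'pos|force:'
python3 - <<'E'
from h import *
im,p=grab('wrist','w15.png'); g=im.max(2).astype(int)
W=lambda x,y,z:[.4522+x/1e3,.0189+y/1e3,z/1e3]
q=proj(p,[W(-63,-27,39),W(-63,27,39)]).round(0).astype(int); print(q.tolist())
r=int(q[0,1])+3; print(r,int(q[0,0])-14,g[r,int(q[0,0])-14:int(q[0,0])+14].tolist(), int(q[1,0])-14,g[r,int(q[1,0])-14:int(q[1,0])+14].tolist())
c=int(q[:2,0].mean()); print(int(q[0,1])-10,g[int(q[0,1])-10:int(q[0,1])+12,c].tolist())
E
python3 go.py 0.4522 0.0189 0.028 180
```

```text
eef_pos: [0.4503, 0.0196, 0.0965]
force: [0.1, 0.1, 0.4]
gripper_force: 0.0
[[287, 138], [360, 138]]
141 273 [110, 111, 111, 110, 110, 109, 108, 104, 72, 8, 15, 21, 15, 10, 41, 97, 129, 122, 121, 122, 121, 122, 121, 121, 123, 121, 122, 122] 346 [122, 123, 123, 123, 122, 122, 123, 123, 122, 121, 121, 122, 124, 127, 116, 68, 9, 17, 15, 18, 7, 62, 106, 112, 110, 109, 111, 109]
128 [17, 17, 16, 17, 18, 18, 16, 14, 25, 97, 112, 116, 122, 123, 122, 122, 121, 122, 122, 122, 120, 121]
d [-0.0015 -0.0007  0.0688] turn -0.001 alt 3.141 q6 -2.05 F [-0.7 -0.8 -0.2]
```

```bash
echo '[[0.088,-0.0015,0,0.03,0],[0.088,-0.0015,0,0.055,0],[0.088,-0.0015,0,0.065,0],[0.088,-0.0015,0,0.069,0],[0.088,-0.0015,0,0.069,0],[0.05,-0.0015,0,0.069,0],[0.05,-0.0015,0,0.069,0],[0.05,-0.0015,0,0.069,0],[0.05,-0.0015,0,0.069,0],[0.05,-0.0015,0,0.069,0],[0.05,-0.0015,0,0.069,0],[0.05,-0.0015,0,0.069,0],[0.05,-0.0015,0,0.069,0]]' | python3 nudge.py 20
echo '[[0.05,0,0,-0.01,0],[0.05,0,0,-0.02,0],[0.05,0,0,-0.04,0],[0.05,0,0,-0.07,0],[0.05,-0.03,-0.02,-0.105,0.033],[0.05,-0.05,-0.05,-0.105,0.033],[0.05,-0.07,-0.085,-0.105,0.033],[0.05,-0.085,-0.12,-0.105,0.033],[0.05,-0.095,-0.155,-0.105,0.033],[0.05,-0.095,-0.189,-0.105,0.033],[0.05,-0.095,-0.189,-0.105,0.033],[0.05,-0.095,-0.189,-0.105,0.033],[0.05,-0.095,-0.189,-0.105,0.033]]' | python3 nudge.py 25
python3 go.py 0.547 -0.1695 0.0231 178.1
```

```text
t: 40.52
eef_pos: [0.4517, 0.0198, 0.0274]
ee_rot: [3.141, 0.0, 3.142]
force: [-1.5, -0.1, 6.2]
width: 0.0535
gripper_force: 20.0
t: 41.6
eef_pos: [0.546, -0.1695, 0.1316]
ee_rot: [3.141, -0.001, 3.107]
force: [0.9, 0.4, -0.9]
width: 0.0538
gripper_force: 25.0
d [-0.0012 -0.      0.1085] turn -0.001 alt 3.14 q6 -1.65 F [ 0.9  0.4 -0.9]
```

```bash
echo '[[0.05,-0.001,0,0.04,0],[0.05,-0.001,0,0.075,0],[0.05,-0.001,0,0.092,0],[0.05,-0.001,0,0.102,0],[0.05,-0.001,0,0.107,0],[0.05,-0.001,0,0.109,0],[0.05,-0.001,0,0.109,0],[0.05,-0.001,0,0.109,0],[0.05,-0.001,0,0.109,0]]' | python3 nudge.py|grep -E 'pos|force:|wid'
echo '[[0.066,0,0,0,0],[0.066,0,0,0,0],[0.066,0,0,0,0],[0.066,0,0,0,0],[0.066,0,0,-0.03,0],[0.066,0,0,-0.07,0],[0.066,0,0,-0.11,0],[0.066,0,0,-0.14,0],[0.066,0,0,-0.14,0],[0.066,0,0,-0.14,0]]' | python3 nudge.py|grep -E 'pos|force:'
python3 go.py 0.4494 0.3026 0.1 281.7
python3 - <<'E'
from h import *
im,p=grab('wrist','w16.png'); g=im.max(2).astype(int)
ex=np.array([.9995,-.033,0]);ey=np.array([.033,.9995,0])
W=lambda x,y,z:np.array([.547,-.1695,0])+ex*x/1e3+ey*y/1e3+[0,0,z/1e3]
q=proj(p,[W(-63,-27,34),W(-63,27,34)]).round(0); print(q.tolist())
r=int(q[0,1])+3; print(r,int(q[0,0])-14,g[r,int(q[0,0])-14:int(q[0,0])+14].tolist(), int(q[1,0])-14,g[r,int(q[1,0])-14:int(q[1,0])+14].tolist())
c=int(q[:2,0].mean()); print(int(q[0,1])-10,g[int(q[0,1])-10:int(q[0,1])+12,c].tolist())
E
```

```text
eef_pos: [0.5484, -0.1693, 0.0244]
force: [0.6, 0.2, -0.8]
width: 0.0535
gripper_force: 25.0
eef_pos: [0.5487, -0.1693, 0.1656]
force: [-0.6, -0.4, -0.8]
gripper_force: 0.0
d [0.1152 0.4684 0.0651] turn -1.808 alt 1.333 q6 -1.65 F [-0.6 -0.4 -0.8]
[[297.0, 129.0], [352.0, 129.0]]
132 283 [61, 61, 60, 61, 61, 62, 61, 61, 61, 61, 62, 61, 60, 57, 82, 146, 176, 171, 170, 170, 170, 169, 171, 170, 171, 170, 170, 170] 338 [123, 122, 124, 122, 122, 124, 124, 123, 122, 122, 121, 122, 123, 121, 105, 67, 39, 45, 43, 45, 45, 43, 45, 45, 45, 44, 45, 45]
119 [59, 61, 64, 64, 64, 64, 64, 64, 64, 62, 58, 69, 134, 167, 169, 171, 138, 110, 152, 168, 165, 165]
```

```bash
echo '[[0.034,0.115,0.468,0,-1.808],[0.034,0.115,0.468,0,-1.808],[0.034,0.115,0.468,0,-1.808],[0.034,0.115,0.468,0,-1.808],[0.034,0.115,0.468,0,-1.808],[0.034,0.115,0.468,0,-1.808],[0.034,0.115,0.468,0,-1.808],[0.034,0.115,0.468,0,-1.808],[0.034,0.115,0.468,0,-1.808],[0.034,0.115,0.468,0,-1.808],[0.034,0.115,0.468,0,-1.808],[0.034,0.115,0.468,0,-1.808],[0.034,0.115,0.468,0.03,-1.808],[0.034,0.115,0.468,0.06,-1.808],[0.034,0.115,0.468,0.09,-1.808],[0.034,0.115,0.468,0.11,-1.808],[0.034,0.115,0.468,0.11,-1.808],[0.034,0.115,0.468,0.11,-1.808],[0.034,0.115,0.468,0.11,-1.808]]' | python3 nudge.py|grep -E 'pos|force:'
python3 go.py 0.4494 0.3026 0.0235 281.7
```

```text
eef_pos: [0.4484, 0.3024, 0.0535]
force: [0.3, 0.0, 0.6]
gripper_force: 0.0
d [-0.    -0.001  0.03 ] turn -0.0 alt 3.141 q6 -0.75 F [0.3 0.  0.6]
```

```bash
echo '[[0.034,0,-0.001,0.006,0],[0.034,0,-0.001,0.012,0],[0.034,0,-0.001,0.018,0],[0.034,0,-0.001,0.024,0],[0.034,0,-0.001,0.028,0],[0.034,0,-0.001,0.030,0],[0.034,0,-0.001,0.030,0]]' | python3 nudge.py|grep -E 'pos|^force:'
echo '[[0.034,0,0,0.001,0],[0.034,0,0,0.001,0]]' | python3 nudge.py|grep -E 'pos|^force:'
```

```text
eef_pos: [0.4487, 0.302, 0.0226]
force: [-2.0, -0.4, 1.9]
eef_pos: [0.4488, 0.3021, 0.0223]
force: [-3.1, -0.3, 5.3]
```

```bash
python3 go.py 0.4494 0.3026 0.0235 281.7
```

```text
d [-0.0003 -0.0007 -0.0012] turn -0.0 alt 3.141 q6 -0.75 F [-3.1 -0.3  5.3]
```

```bash
echo '[[0.034,0,0,0.001,0],[0.034,0,0,-0.03,0],[0.034,0,0,-0.07,0],[0.034,0,0,-0.11,0],[0.05,0,0,-0.12,0],[0.05,0,0,-0.12,0],[0.05,0,0,-0.12,0]]' | python3 nudge.py | grep -E 'pos|force:'; python3 go.py 0.5375 0.3209 0.13 191.7
```

```text
eef_pos: [0.4494, 0.303, 0.1432]
force: [-0.3, -0.1, -0.7]
gripper_force: 0.0
d [ 0.0003 -0.0899  0.0134] turn 1.571 alt -1.571 q6 -0.75 F [-0.3 -0.1 -0.7]
```

```bash
echo '[[0.05,0,-0.09,0.013,1.571],[0.05,0,-0.09,0.013,1.571],[0.05,0,-0.09,0.013,1.571],[0.05,0,-0.09,0.013,1.571],[0.05,0,-0.09,0.013,1.571],[0.05,0,-0.09,0.013,1.571],[0.05,0,-0.09,0.013,1.571],[0.05,0,-0.09,0.013,1.571],[0.05,0,-0.09,0.013,1.571],[0.05,0,-0.09,0.013,1.571],[0.05,0,-0.09,0.013,1.571],[0.05,0,-0.09,0.013,1.571],[0.05,0,-0.09,0.013,1.571],[0.05,0,-0.09,0.013,1.571],[0.05,0,-0.09,0.013,1.571],[0.05,0,-0.09,0.013,1.571]]' | python3 nudge.py | grep -E 'pos|force:'
python3 chk.py .5111 .3154 17; python3 go.py 0.5375 0.3209 0.053 191.7
```

```text
eef_pos: [0.5369, 0.3204, 0.1282]
force: [-0.6, -0.1, 0.2]
gripper_force: 0.0
[[306, 227], [343, 227], [308, 120], [341, 120], [325, 235], [325, 121]]
215 [115, 115, 116, 115, 116, 116, 116, 116, 115, 117, 114, 103, 103, 81, 46, 31, 35, 16, 13, 14, 14, 11, 21, 40, 39, 39]
108 [19, 17, 17, 18, 18, 22, 17, 17, 19, 10, 62, 107, 118, 115, 114, 114, 114, 114, 114, 114, 114, 114, 113, 114, 115, 113]
215 296 [16, 13, 16, 15, 14, 12, 18, 12, 8, 14, 86, 121, 116, 114, 114, 115, 114, 111, 112, 113] 333 [113, 113, 110, 111, 113, 113, 112, 113, 118, 90, 15, 14, 12, 16, 15, 13, 15, 16, 14, 13]
d [-0.0007  0.0004  0.0754] turn 0.002 alt -3.14 q6 -2.21 F [1.  0.7 0.5]
```

Plate 3 is tipped just like the others. Grip it.

```bash
echo '[[0.05,-0.0007,0,0.03,0],[0.05,-0.0007,0,0.055,0],[0.05,-0.0007,0,0.068,0],[0.05,-0.0007,0,0.074,0],[0.05,-0.0007,0,0.0755,0],[0.05,-0.0007,0,0.0755,0],[0.025,-0.0007,0,0.0755,0],[0.025,-0.0007,0,0.0755,0],[0.025,-0.0007,0,0.0755,0],[0.025,-0.0007,0,0.0755,0],[0.025,-0.0007,0,0.0755,0],[0.025,-0.0007,0,0.0755,0],[0.025,-0.0007,0,0.0755,0]]' | python3 nudge.py 35
echo '[[0.025,0,0,-0.01,0],[0.025,0,0,-0.025,0],[0.025,0,0,-0.05,0],[0.025,0,0,-0.08,0],[0.025,0,0,-0.11,0],[0.025,0,0,-0.12,0],[0.025,0,0,-0.12,0],[0.025,0,0,-0.12,0]]' | python3 nudge.py 
python3 go.py 0.575 -0.1704 0.173 178.1
```

```text
t: 48.62
eef_pos: [0.5383, 0.3212, 0.0542]
ee_rot: [3.141, 0.001, -2.938]
force: [-0.1, -0.2, 3.1]
width: 0.0289
gripper_force: 35.0
t: 49.28
eef_pos: [0.5375, 0.3208, 0.174]
ee_rot: [3.141, 0.0, -2.938]
force: [-1.0, 0.2, -1.3]
width: 0.0297
gripper_force: 35.0
d [ 0.0626 -0.4886  0.0005] turn 0.237 alt -2.905 q6 -2.22 F [-1.   0.2 -1.3]
```

```bash
echo '[[0.025,0.0626,-0.4886,0.0,0.237],[0.025,0.0626,-0.4886,0.0,0.237],[0.025,0.0626,-0.4886,0.0,0.237],[0.025,0.0626,-0.4886,0.0,0.237],[0.025,0.0626,-0.4886,0.0,0.237],[0.025,0.0626,-0.4886,0.0,0.237],[0.025,0.0626,-0.4886,0.0,0.237],[0.025,0.0626,-0.4886,0.0,0.237],[0.025,0.0626,-0.4886,0.0,0.237],[0.025,0.0626,-0.4886,0.0,0.237],[0.025,0.0626,-0.4886,0.0,0.237],[0.025,0.0626,-0.4886,0.0,0.237],[0.025,0.0626,-0.4886,0.0,0.237],[0.025,0.0626,-0.4886,0.0,0.237],[0.025,0.0626,-0.4886,0.0,0.237]]' | python3 nudge.py 
python3 tilt.py
python3 go.py 0.575 -0.1704 0.073 178.1
```

```text
t: 50.53
eef_pos: [0.5744, -0.1705, 0.1719]
ee_rot: [3.141, -0.003, 3.107]
force: [-0.4, 0.8, -0.9]
width: 0.0296
gripper_force: 35.0
[62, 62, 62, 64, 63, 64, 56, 180, 166, 112, 138, 168, 156, 148, 147, 148, 148, 148, 149, 148, 149, 149, 148, 165, 196, 194, 195, 194, 195, 196, 196, 195, 196, 196]
25 [[321.0, 111.0], [322.0, 119.0]]
33 [[322.0, 119.0], [322.0, 129.0]]
40 [[322.0, 127.0], [322.0, 138.0]]
50 [[323.0, 141.0], [323.0, 152.0]]
d [-0.0006 -0.0006  0.0993] turn -0.0 alt 3.141 q6 -1.64 F [-0.1 -0.1 -1.1]
```

```bash
echo '[[0.025,0,0,0.04,0],[0.025,0,0,0.075,0],[0.025,0,0,0.09,0],[0.025,0,0,0.101,0],[0.025,0,0,0.101,0],[0.025,0,0,0.101,0]]' | python3 nudge.py 25| grep -E 'pos|force:'
echo '[[0.025,-0.003,0,0.005,0],[0.025,-0.006,0,0.011,0],[0.025,-0.008,0,0.018,0],[0.025,-0.008,0,0.018,0]]' | python3 nudge.py 25 | grep -E 'pos|force:'
echo '[[0.025,-0.001,0,0.006,0],[0.025,-0.003,0,0.012,0],[0.025,-0.004,0,0.018,0],[0.025,-0.004,0,0.018,0]]' | python3 nudge.py | grep -E 'pos|force:'
echo '[[0.025,0,0,0.004,0],[0.025,0,0,0.008,0],[0.025,0,0,0.0085,0],[0.025,0,0,0.0085,0]]' | python3 nudge.py | grep -E 'pos|force:'
```

```text
eef_pos: [0.5758, -0.1696, 0.0729]
force: [-0.3, 0.1, -0.5]
gripper_force: 25.0
eef_pos: [0.5845, -0.1706, 0.0542]
force: [1.5, 0.8, 1.4]
gripper_force: 25.0
eef_pos: [0.5867, -0.1708, 0.0349]
force: [2.0, 0.2, 1.5]
gripper_force: 25.0
eef_pos: [0.5869, -0.1708, 0.0276]
force: [-0.3, 0.3, 0.7]
gripper_force: 25.0
```

```bash
echo '[[0.025,0,0,0.002,0],[0.025,0,0,0.002,0]]' | python3 nudge.py | grep -E 'pos|force:'
echo '[[0.05,0,0,0,0],[0.05,0,0,0,0],[0.05,0,0,0,0],[0.05,0,0,-0.02,0],[0.05,0,0,-0.06,0],[0.05,0,0,-0.1,0],[0.05,0,0,-0.12,0],[0.05,0,0,-0.12,0]]' | python3 nudge.py | grep -E 'pos|force:'
python3 chk2.py .548 -.1695 18
python3 go.py 0.30 -0.55 0.22 200
```

```text
eef_pos: [0.5871, -0.1708, 0.0261]
force: [0.5, 0.6, 1.5]
gripper_force: 25.0
eef_pos: [0.5904, -0.1712, 0.152]
force: [0.4, -0.2, -0.4]
gripper_force: 0.0
[[295, 83], [355, 83], [308, 98], [341, 98], [310, 203], [340, 203]]
110 296 [48, 103, 177, 167, 164, 165, 165, 165, 165, 166, 169, 150, 116, 147, 174, 171, 168, 168, 164, 162, 164, 166, 169, 173, 172, 169, 168, 169, 171, 171, 168, 169, 174, 175, 175, 176, 173, 175, 177, 145, 113, 119, 120, 119, 118, 120, 121, 120, 121, 121, 120, 121, 121, 120, 121, 122, 124]
191 298 [125, 167, 160, 159, 159, 159, 160, 160, 164, 143, 111, 120, 143, 157, 155, 155, 156, 153, 152, 153, 152, 153, 155, 155, 153, 153, 153, 153, 152, 153, 154, 156, 158, 153, 153, 152, 150, 153, 153, 152, 153, 149, 152, 160, 160, 159, 160, 158, 160, 163, 144, 119, 94, 39]
90 [115, 175, 169, 167, 168, 167, 168, 165, 136, 171, 167, 165, 166, 165, 165, 166] 195 [156, 156, 156, 156, 156, 153, 141, 255, 241, 240, 241, 242, 244, 255, 159, 99, 109, 94, 246, 249, 255, 172, 87, 84]
d [ 0.2759 -0.3885 -0.0724] turn -0.382 alt 2.759 q6 -1.64 F [ 0.3 -0.6 -0.7]
```

```bash
echo '[[0.05,0,0,-0.04,0],[0.05,0,0,-0.08,0],[0.05,0.276,-0.389,-0.08,-0.38],[0.05,0.276,-0.389,-0.08,-0.38],[0.05,0.276,-0.389,-0.08,-0.38],[0.05,0.276,-0.389,-0.08,-0.38],[0.05,0.276,-0.389,-0.08,-0.38],[0.05,0.276,-0.389,-0.08,-0.38],[0.05,0.276,-0.389,-0.08,-0.38],[0.05,0.276,-0.389,-0.08,-0.38],[0.05,0.276,-0.389,-0.08,-0.38],[0.05,0.276,-0.389,-0.08,-0.38],[0.05,0.276,-0.389,-0.08,-0.38],[0.05,0.276,-0.389,-0.08,-0.38],[0.05,0.276,-0.389,-0.08,-0.38],[0.05,0.276,-0.389,-0.08,-0.38],[0.05,0.276,-0.389,-0.08,-0.38]]' | python3 nudge.py
python3 - <<'E'
from h import *
t,_=grab('top','top9.png'); s,_=grab('side','side9.png')
a=cv2.resize(t[85:305,155:495],(800,518),interpolation=2)[:330]
a=cv2.resize(t[85:305,155:495],(500,324),interpolation=2)
cv2.imwrite('pics/c10.png',np.hstack([cv2.resize(t[80:310,160:500],(591,400),interpolation=2)]))
A=cv2.resize(t[80:310,160:500],(443,300),interpolation=2); B=cv2.resize(s[130:400,210:530],(356,300),interpolation=2)
C=cv2.resize(t[155:250,360:495],(426,300),interpolation=2); D=cv2.resize(t[120:280,290:350],(112,300),interpolation=2); E=cv2.resize(t[160:255,150:260],(261,226),interpolation=2)
bot=np.zeros((300,799,3),np.uint8); bot[:,:426]=C; bot[:,426:538]=D; bot[:226,538:799]=E
cv2.imwrite('pics/c10.png',np.vstack([np.hstack([A,B]),bot]))
d=cv2.absdiff(t,cv2.imread('pics/top0.png')).max(2);
E
```

```text
t: 54.38
eef_pos: [0.2984, -0.5498, 0.2248]
ee_rot: [3.14, -0.0, -2.795]
force: [-0.3, -0.4, 0.2]
width: 0.05
gripper_force: 0.0
```

View pics/c10.png

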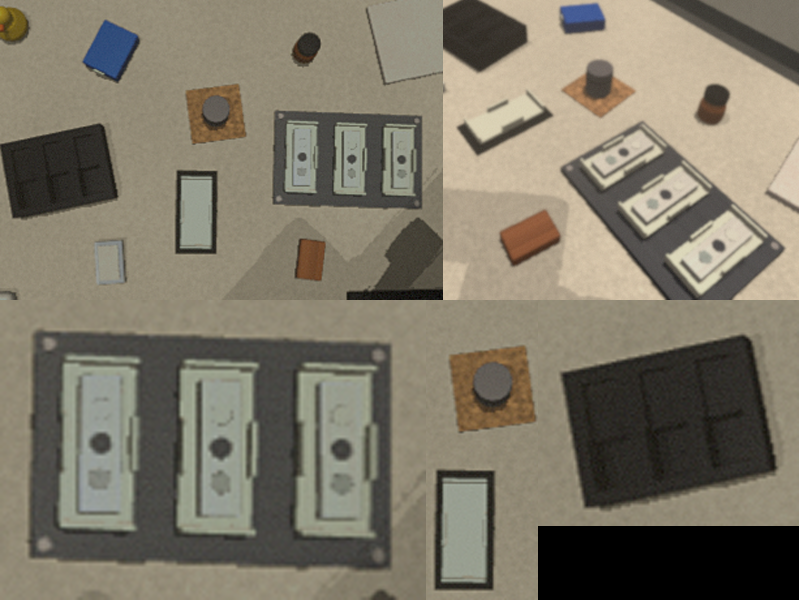

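Run:
```python
from h import *
for f in ('top1','top5','top9'):
    h=cv2.cvtColor(cv2.imread(f'pics/{f}.png'),cv2.COLOR_BGR2HSV)[135:200,295:360]
    m=((h[:,:,1]<60)&(h[:,:,2]<125)).astype(np.uint8)*255
    c=max(cv2.findContours(m,0,2)[0],key=cv2.contourArea); print(f,np.array(cv2.minEnclosingCircle(c)[0])+[295,135],cv2.minEnclosingCircle(c)[1],cv2.contourArea(c))
a,b=cv2.imread('pics/top0.png'),cv2.imread('pics/top9.png')
for n,(x,y,w,h) in {'blue':(220,90,50,55),'jar':(380,100,30,35),'gauge':(383,258,32,42),'sbox':(228,258,34,44)}.items():
    r=cv2.matchTemplate(b[y-8:y+h+8,x-8:x+w+8],a[y:y+h,x:x+w],5); print(n,cv2.minMaxLoc(r)[1::2])
```

```text
top1 [325.7553196  164.47872353] 11.546109199523926 337.0
top5 [325.         164.72727203] 11.448871612548828 337.0
top9 [325.5        164.54347801] 11.554402351379395 340.5
blue (0.996838390827179, (8, 8))
jar (0.9971219301223755, (8, 8))
gauge (0.9810804128646851, (8, 8))
sbox (0.9872356057167053, (8, 8))
```

```bash
python3 -c "
from station import arm
print(arm.job_done())"
```

```text
the job is handed in; nothing more can be done
None
```

Job handed in at about 54 s on the robot's clock: the pot stands on the middle of its pad, all three plates lie flat and face up in their own carriers on the stage, the spare carrier is still on the mat, and the samplebox, slidebox, jar and gauge have not moved in the last top view.

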